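# Turn the carrying board against the splash kerb and interlock the pan-support bars on it

### The job

The carrying board lies upside down, feet in the air: take the shaker off it and stand that on a free spot of the counter, then turn the board over by pushing it up against the sloping splash kerb, so that it stands flat on its feet, and slide it home square against the foot of the kerb. Then put all the bars on it: lay every open-up bar on the board (two go side by side), and set every open-down bar that is here across a side wall of an open-up bar, lengths parallel and ends about level, so that one of its walls hangs down in the trough and the two interlock. Do not disturb the other things on the counter.

Things in the scene. Friction and masses are not known exactly. Their poses are not given: they have to be found in the camera images.
- board: white plastic board, 120 (x) x 200 (y) x 12 mm, 0.22-0.37 kg; four black feet, 22 across, 5 high, at x +-42, y +-80 on one face. Origin: centre of the smooth face; z points out of the footed face (up at the start; down at the end, origin then 17 mm above the counter). Plastic z 0 to 12, feet z 12 to 17. Too wide to grip lying flat. Its +x edge is towards the kerb at the start.
- board_edge (a point): middle of the board's +x edge (x 60, z 6 mm on the board). Pushed along the counter from the opposite edge, the board climbs the kerb until its smooth face lies on the slope and it leans there by itself (10 to 25 N to start it climbing); this edge is then its top, about 105 mm up and clear of the kerb, and can be gripped across the 12 mm thickness.
- shaker: closed round metal shaker, 54 mm across, 78 high, the top 13 mm tapering in, 0.18 kg, standing on the upturned board. Origin: centre of its foot; z up.
- kerb: fixed stainless splash kerb, 270 mm long (y), 60 high, 62 deep. Its polished, slippery face slopes back at 64 degrees from horizontal and looks towards the robot (-x). Origin: middle of the foot line where that face meets the counter; z up. With the board home on its feet, the board's edge is about 2 mm past the foot line (board origin at kerb x -58 mm).
- trough1: open-up pan-support bar: stainless U-channel 110 long x 50 wide x 36 high, walls and web 4 thick, clear inside width 42, mass about 0.16 kg. Origin: centre of its underside; x along its length, y across its width, z up, opening on top. Grip it across its 50 mm width. Always present. All bars are alike but for which way up they lie.
- trough2: second open-up bar, same shape, size and axes as trough1. May be absent (None): of trough2, cap1 and cap2 two or three are present.
- cap1: open-down bar, same size as trough1. Origin: centre of its underside (level with the lower edges of its walls); x along its length, y across, z up; web on top, opening below. May be absent (None). Interlocked, its origin is about 4 mm above that of the open-up bar and 15 to 40 mm beside it: best 30, or 37 where two hook over one bar, one each side.
- cap2: second open-down bar, same shape, size and axes as cap1. May be absent (None).
- squeeze1: bystander, leave it alone: white squeeze bottle, 170 tall
- squeeze2: bystander, leave it alone: yellow squeeze bottle with red cap, 170 tall
- spice: bystander, leave it alone: glass jar with black lid, 85 tall
- ramekin: bystander, leave it alone: white bowl, 84 across
- tin: bystander, leave it alone: closed tin, 55 tall
- mug: bystander, leave it alone: blue mug, 90 tall
- spatula: bystander, leave it alone: kitchen spatula lying on the counter
Mind the look-alikes: they are no part of the job. What is shaped like the shaker but red or yellow is not meant.

How it is judged:
By the outcome, as a careful person would: the job done as asked, in the order asked, and still so for the second after the job is handed in, with the robot touching nothing.
Of trough2, cap1, cap2 only 2 to 3 are there at a start; the rules pass over those that are not, and their reading is None.
At some moment in a run one of trough1, trough2, cap1, cap2 may be knocked a few centimetres aside while the robot is not near it.
It also fails if it takes over 210 s, if anything falls off the work surface, if the arm or the gripper's body presses on something with over 40 N, if the wrist force passes 120 N, or if a joint passes its speed limit or range.

### The arm

A 6-joint arm with a two-finger parallel gripper is mounted at the origin on the work surface. World frame = base frame: x ahead of the robot, y to its left, z up, the work surface at z = 0. Lengths are in m, angles in rad, forces in N, time in s.
With the tool pointing down it reaches from about 0.35 to 0.875 m from the base axis. Payload 4.2 kg.
Tool frame: the origin (TCP) lies at the very end of the fingers, on their centre line; the grasp point (between the pads) lies 19 mm behind it; z points along the fingers, y is the direction in which the jaws open and shut (so a half turn about z gives the same grasp; the last joint's range is limited). The gripper opens to 87 mm and grips with 3 to 60 N. Pads are 19 mm wide; open, the fingers measure 117 mm over their backs; the gripper's body (75 mm by 190 mm) begins 51 mm behind the grasp point.
Start: joints at [-0.981, 0.385, 0.008, 0, -1.194, -0.259], TCP at [0.203, -0.591, 0.223] pointing down, gripper open.
Joint ranges: [-3.14, 3.14], [-1.21, 2.06], [-1.07, 1.41], [-3.16, 2.05], [-2.99, -0.16], [-3.1, 3.1]. Speed limits (rad/s): [2.79, 2.79, 3.14, 3.14, 3.14, 3.14].

### API

Orientations are given as a unit quaternion [w, x, y, z].
In Python, from cell import arm, snapshot, job, masks_of, landmark_of gives the robot as it stands.
- The arm moves only by the tool apply_moves, never from a script. Its argument "deltas" is a list that holds one entry, the list of rows, each a list of 7 numbers: the turn, a rotation vector about the tool's x, y, z in degrees, then the shift along the tool's x, y, z in mm, then the opening, from 0 (shut) to 1 (fully open). A call has 1 to 12 rows; each row is the pose to reach, as a shift and turn from the pose measured when the call began, along the tool's axes at that moment; what a row does not reach only later rows make up. A row lasts 1/12 s, in which the tool goes at most 41.7 mm and 7.16 degrees, less where a joint would pass 70% of its speed; a pose out of reach is approached as far as the arm can. A call with a gripper value outside its range is refused whole. The fingers move at their own pace and stop on an object; "force" is the grip in N (left out, the last holds). Time passes only in rows, so rows that repeat a pose let the fingers close. It gives the time, the measured TCP pose, the force and the opening at its end, in the units of the state.
- arm.sense(): the state, without advancing time (a new reading comes with each control period).
- snapshot(name): name is "scene" or "top" or "wrist"; returns a dict with "frame" (400x640x3 uint8, red, green, blue), "fov_y" (degrees; the focal length in pixels is half the picture's height over the tangent of half this angle, whatever the lens; pixels are square), "cx", "cy" (the principal point, pixels), "camera_from_world" (4x4, takes a point from world to camera coordinates); the wrist camera has in their place "hand_eye" (4x4, takes a point from camera to tool coordinates, whose origin is the TCP and whose axes are the flange's). Camera axes: x right, y down, z forward; pixel columns grow to the right and rows downward; lengths in m; the calibration is good to about 2 mm. The wrist camera is an equidistant fisheye: a pixel r from the principal point sees the ray r / f radians off the axis. A picture is of the moment at which its call begins: read the wrist's pose just before it. There is no depth.
- job.close_job(): hands the job in, once; it reports no verdict.
Trained networks look in a picture, given as the dict that the camera call returned (one of the last four; its "shot" number tells which), for a name from the list of things; names that differ only in an ending like _2 or _b are one class to them, and where a whole thing is asked for, a point or a joint stands for the part that bears it (a point fixed in the world has none). Each returns a list of dicts, best first, with "score" (0 to 1); they miss things now and then, are a little off and sometimes report something else, mostly with a low value. They report only what shows in the picture. A call takes as long as a camera call. They do not tell look-alikes from the thing itself.
- masks_of(picture, label): "pixels" (400x640 bool, what is visible of it).
- landmark_of(picture, label): "position" ([x, y, z] in m, in world coordinates, good to about 4 mm: a listed point, or the origin of a listed thing).
The state is a dict: "t": time; "joint_positions": joint angles; "qvel": joint speeds; "joint_efforts": joint torques, N m; "position": TCP position; "eef_rot": TCP orientation; "force": force on the tool from outside, world axes, zero at the start; "torque": the same for the moment, N m; "width": opening from 0.0 (shut) to 1.0 (fully open).
Only numpy, scipy, OpenCV 4.12 (cv2) and the standard library are available. Lean on these libraries where they do the work, as an engineer would, in place of code of your own. Each camera call takes 0.05 s, during which the arm holds its last target.

## Working session

There is one attempt and no reset: what is moved stays moved. The work goes in short steps, Python scripts to look and compute and a tool call to move; the robot and the scene stay as the last step left them, time stands still between calls to the robot, and variables do not carry over. Pictures are saved under pics/ and viewed, and the job is handed in when it is done.

Besides the shell and the picture viewer there is one more tool, called after "Emit:" as name(argument=value, ...), one argument or row to a line, values as JSON. apply_moves: Moves the arm, as the interface text tells. Its arguments: {"type":"object","properties":{"deltas":{"type":"array"},"force":{"type":"number"}},"required":["deltas"]}

```bash
ls; mkdir -p pics
cat > h.py <<'E'
import numpy as np, cv2
from cell import arm, snapshot, job, masks_of, landmark_of
from scipy.spatial.transform import Rotation as R
def save(p,name): cv2.imwrite('pics/'+name+'.png',cv2.cvtColor(p['frame'],cv2.COLOR_RGB2BGR))
def pose():
    s=arm.sense(); q=s['eef_rot']; return np.array(s['position']),R.from_quat([q[1],q[2],q[3],q[0]]),s
def proj(p,X):
    T=np.array(p['camera_from_world']);c=T[:3,:3]@np.array(X)+T[:3,3]
    f=200/np.tan(np.radians(p['fov_y']/2)); return p['cx']+f*c[0]/c[2],p['cy']+f*c[1]/c[2]
def ray(p,u,v,z):
    T=np.array(p['camera_from_world']);f=200/np.tan(np.radians(p['fov_y']/2))
    d=T[:3,:3].T@np.array([(u-p['cx'])/f,(v-p['cy'])/f,1]);o=-T[:3,:3].T@T[:3,3]
    return o+d*(z-o[2])/d[2]
E
python3 - <<'E'
from h import *
print(arm.sense())
for n in ['scene','top']:
    p=snapshot(n); save(p,n+'0'); print(n,p['fov_y'],p['cx'],p['cy'],np.round(p['camera_from_world'],3).tolist())
    for l in ['board','board_edge','shaker','kerb','trough1','trough2','cap1','cap2','squeeze1','squeeze2','spice','ramekin','tin','mug','spatula']:
        print(l,[(round(d['score'],2),np.round(d['position'],3).tolist()) for d in landmark_of(p,l)[:4]])
E
```

```text
pics
{'t': 0.0, 'joint_positions': array([-9.81389753e-01,  3.85565570e-01,  6.62746229e-03, -5.14991503e-04,
       -1.19399922e+00, -2.58608748e-01]), 'qvel': array([ 2.23228606e-04, -7.45131695e-06, -1.32113910e-03, -4.44139045e-04,
       -9.80409849e-06,  1.35279810e-03]), 'joint_efforts': array([-2.32999926e-03, -3.90669751e+01,  1.87406784e+01,  4.21986759e+00,
        1.10488528e-02, -2.11408692e-04]), 'position': array([ 0.20282874, -0.59053393,  0.22145243]), 'eef_rot': array([-2.22284235e-04, -1.64552009e-01,  9.86367798e-01,  1.07416862e-03]), 'force': array([ 0.44428288,  0.0899664 , -0.02057003]), 'torque': array([ 0.05510512,  0.01484751, -0.02733386]), 'width': 0.9996660408555432}
scene 54.72860575164 323.0088971377012 202.2597485024123 [[-0.244, 0.97, 0.019, 0.125], [0.666, 0.182, -0.723, -0.304], [-0.705, -0.164, -0.69, 1.481], [0.0, 0.0, 0.0, 1.0]]
board [(0.7, [0.574, 0.03, -0.002])]
board_edge [(0.98, [0.635, 0.032, 0.007])]
shaker [(0.89, [0.558, 0.194, 0.001]), (0.66, [0.579, 0.027, 0.012]), (0.61, [0.438, -0.069, -0.0])]
kerb [(0.75, [0.458, -0.275, 0.001]), (
[... 1050 characters left out ...]
0.665, 0.006, 0.0]), (0.23, [0.699, -0.388, 0.0])]
trough1 [(0.95, [0.64, 0.286, -0.0]), (0.61, [0.457, -0.276, 0.001])]
trough2 [(0.95, [0.64, 0.286, -0.0]), (0.61, [0.457, -0.276, 0.001])]
cap1 [(0.58, [0.623, -0.287, -0.0])]
cap2 [(0.58, [0.623, -0.287, -0.0])]
squeeze1 [(0.95, [0.606, 0.441, 0.002]), (0.57, [0.71, 0.411, -0.001]), (0.45, [0.624, -0.287, -0.001])]
squeeze2 [(0.95, [0.606, 0.441, 0.002]), (0.57, [0.71, 0.411, -0.001]), (0.45, [0.624, -0.287, -0.001])]
spice [(0.69, [0.606, 0.438, -0.001]), (0.63, [0.496, 0.391, -0.003])]
ramekin [(0.97, [0.487, -0.44, 0.002])]
tin [(0.72, [0.698, -0.388, 0.001])]
mug [(0.76, [0.356, 0.42, -0.001])]
spatula [(0.72, [0.317, -0.419, -0.001])]
```

View pics/scene0.png

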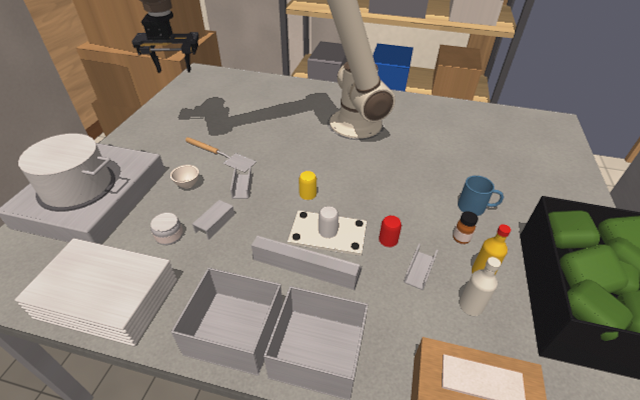

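View pics/top0.png

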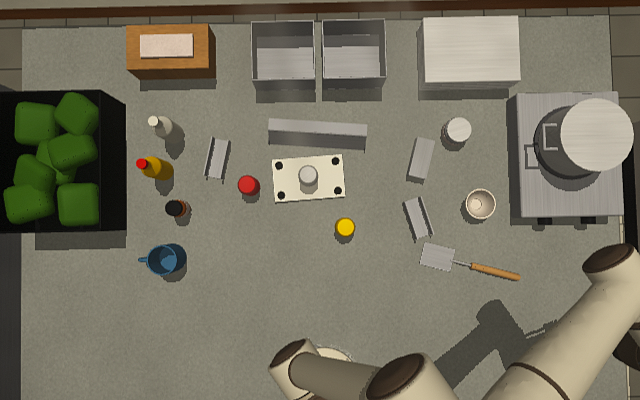

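```bash
cat >> h.py <<'E'
def down(yaw): # tool pointing down, tool y at angle yaw (deg) from world y
    return R.from_euler('z',yaw,degrees=True)*R.from_matrix(np.array([[-1,0,0],[0,1,0],[0,0,-1.]]))
def pitched(a,yaw=0): # tool z = down tilted; a deg>0: pointing toward +x ; tool y in xz plane
    # at a=0: z=-Z, y=-X(world), x = y cross z = (-X)x(-Z)= XxZ=-Y
    M=np.array([[0,-1,0],[-1,0,0],[0,0,-1.]])
    return R.from_euler('z',yaw,degrees=True)*R.from_euler('y',-a,degrees=True)*R.from_matrix(M)
def to(pt,Rt=None):
    p,r,s=pose(); 
    d=r.inv().apply(np.array(pt)-p)*1000
    rv=np.degrees((r.inv()*Rt).as_rotvec()) if Rt is not None else np.zeros(3)
    print('row',np.round(rv,1).tolist(),np.round(d,1).tolist(),'|pos',np.round(p*1000,1),'w',round(s['width'],3),'F',np.round(s['force'],1),'t',round(s['t'],1))
E
python3 - <<'E'
from h import *
print(pitched(0).apply([[0,0,1],[0,1,0]]),pitched(45).apply([0,0,1]))
to([.579,.028,.2],down(0))
im=cv2.imread('pics/top0.png')
cv2.imwrite('pics/c0.png',cv2.resize(im[100:270,260:440],None,fx=4,fy=3.5,interpolation=cv2.INTER_CUBIC)[:600])
E
```

```text
[[ 0.  0. -1.]
 [-1.  0.  0.]] [ 0.70710678  0.         -0.70710678]
row [-0.0, 0.0, 19.0] [-556.7, 463.4, 22.6] |pos [ 203.  -591.1  222.6] w 1.003 F [ 0.2 -0.8  0.4] t 1.6
```

View pics/c0.png

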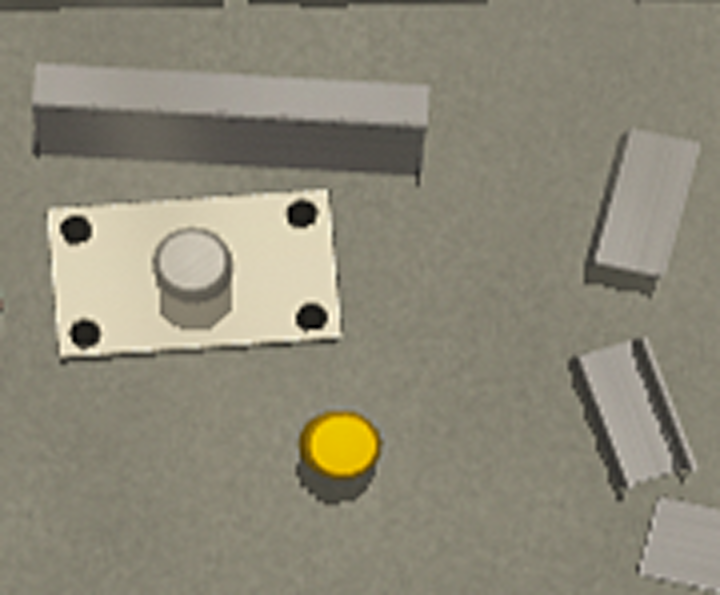

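The three shaker-shaped things are grey, standing on the board at top (307,174), red at (248,184) and yellow at (345,227). The grey metal one on the board is the one meant, and the crop confirms it.

Run:
```python
from h import *
p=snapshot('top')
a=ray(p,268.75,144.3,0);b=ray(p,364.5,151.4,0);print('kerb',a,b,(a+b)/2,np.degrees(np.arctan2(-(a-b)[0],(a-b)[1])))
c=[ray(p,*q,.012) for q in [(272,160),(342.5,154.3),(345,196.6),(275.5,201.4)]]
print(np.round(c,3),np.mean(c,0)); 
for i,j in[(0,1),(3,2)]:
    d=c[i]-c[j];print(np.degrees(np.arctan2(-d[0],d[1])))
```

```text
kerb [0.67392375 0.1387935  0.        ] [ 0.64781617 -0.13428659  0.        ] [0.66086996 0.00225345 0.        ] -5.46111528969643
[[ 0.627  0.129  0.012]
 [ 0.639 -0.07   0.012]
 [ 0.519 -0.075  0.012]
 [ 0.51   0.121  0.012]] [0.57372434 0.02631952 0.012     ]
3.4446228366624294
2.7399649104540025
```

Emit:
apply_moves(
  deltas=[
    [[0,0,5,-30,25,0,1],[0,0,19,-557,463,22,1],[0,0,19,-557,463,22,1],[0,0,19,-557,463,22,1],[0,0,19,-557,463,22,1],[0,0,19,-557,463,22,1],[0,0,19,-557,463,22,1],[0,0,19,-557,463,22,1],[0,0,19,-557,463,22,1],[0,0,19,-557,463,22,1],[0,0,19,-557,463,22,1],[0,0,19,-557,463,22,1]],
  ],
)

```text
t: 2.65
position: [0.4593, -0.1691, 0.2085]
eef_rot: [0.001, 0.0, 1.0, -0.0]
force: [0.5, -0.9, 0.0]
width: 1.002
```

Run:
```python
from h import *
to([.579,.028,.2],down(0))
to([.579,.028,.034],down(0))
```

```text
row [-0.0, 0.1, -0.0] [-119.6, 197.2, 8.6] |pos [ 459.3 -169.1  208.5] w 1.002 F [ 0.5 -0.9  0. ] t 2.6
row [-0.0, 0.1, -0.0] [-119.4, 197.2, 174.6] |pos [ 459.3 -169.1  208.5] w 1.002 F [ 0.5 -0.9  0. ] t 2.6
```

Emit:
apply_moves(
  deltas=[
    [[0,0,0,-120,197,8,1],[0,0,0,-120,197,8,1],[0,0,0,-120,197,8,1],[0,0,0,-120,197,8,1],[0,0,0,-120,197,8,1],[0,0,0,-120,197,8,1],[0,0,0,-120,197,8,1],[0,0,0,-120,197,40,1],[0,0,0,-120,197,70,1],[0,0,0,-120,197,70,1],[0,0,0,-120,197,70,1]],
  ],
)

```text
t: 3.57
position: [0.5785, 0.027, 0.1377]
eef_rot: [-0.001, 0.0, 1.0, -0.001]
force: [0.3, -0.4, 1.4]
width: 1.0
```

Run:
```python
from h import *
to([.579,.028,.034],down(0))
p=snapshot('wrist'); save(p,'w1'); print(p['fov_y'],np.round(p['hand_eye'],3).tolist())
p=snapshot('scene'); print([(d['score'],np.round(d['position'],3)) for d in landmark_of(p,'shaker')])
```

```text
row [-0.1, -0.1, -0.0] [-0.7, 1.2, 103.7] |pos [578.5  27.  137.7] w 1.0 F [ 0.3 -0.4  1.4] t 3.6
65.70646984690485 [[-0.001, -0.953, -0.302, 0.083], [1.0, -0.001, 0.0, 0.001], [-0.001, -0.302, 0.953, -0.162], [0.0, 0.0, 0.0, 1.0]]
[(0.97, array([ 0.561,  0.194, -0.002])), (0.56, array([0.58 , 0.027, 0.012])), (0.49, array([ 0.44 , -0.068, -0.   ]))]
```

View pics/w1.png

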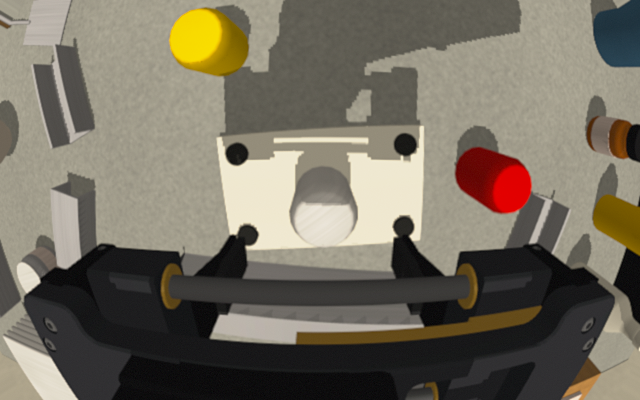

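The wrist picture shows the grey shaker at (323,200), between the fingers and in line with them. I'm descending and closing.

Emit:
apply_moves(
  deltas=[
    [[0,0,0,-1,1,40,1],[0,0,0,-1,1,75,1],[0,0,0,-1,1,104,1],[0,0,0,-1,1,104,1],[0,0,0,-1,1,104,0.5],[0,0,0,-1,1,104,0.5],[0,0,0,-1,1,104,0.5],[0,0,0,-1,1,104,0.5],[0,0,0,-1,1,104,0.5],[0,0,0,-1,1,104,0.5],[0,0,0,-1,1,104,0.5]],
  ],
  force=20,
)

```text
t: 4.63
position: [0.583, 0.0289, 0.038]
eef_rot: [0.003, 0.0, 1.0, 0.0]
force: [-1.7, 0.6, 4.4]
width: 0.611
```

Run:
```python
from h import *
to([.583,.029,.15],down(0))
to([.41,.16,.15],down(0))
to([.41,.16,.027],down(0))
```

```text
row [0.0, 0.4, -0.0] [-0.8, 0.2, -112.0] |pos [583.   28.9  38. ] w 0.611 F [-1.7  0.6  4.4] t 4.6
row [0.0, 0.4, -0.0] [172.2, 131.2, -113.1] |pos [583.   28.9  38. ] w 0.611 F [-1.7  0.6  4.4] t 4.6
row [0.0, 0.4, -0.0] [173.1, 131.1, 9.9] |pos [583.   28.9  38. ] w 0.611 F [-1.7  0.6  4.4] t 4.6
```

Emit:
apply_moves(
  deltas=[
    [[0,0.4,0,0,0,-15,0.5],[0,0.4,0,0,0,-45,0.5],[0,0.4,0,0,0,-80,0.5],[0,0.4,0,0,0,-112,0.5],[0,0.4,0,40,30,-113,0.5],[0,0.4,0,70,54,-113,0.5],[0,0.4,0,103,79,-113,0.5],[0,0.4,0,135,104,-113,0.5],[0,0.4,0,160,122,-113,0.5],[0,0.4,0,172,131,-113,0.5],[0,0.4,0,172,131,-113,0.5],[0,0.4,0,172,131,-113,0.5]],
  ],
)

```text
t: 5.63
position: [0.4096, 0.1602, 0.1501]
eef_rot: [0.0, -0.001, 1.0, 0.0]
force: [-0.3, 0.2, -1.4]
width: 0.615
```

Run:
```python
from h import *
to([.41,.16,.027],down(0))
```

```text
row [0.1, 0.0, 0.1] [-0.4, -0.3, 123.1] |pos [409.6 160.2 150.1] w 0.615 F [-0.3  0.2 -1.4] t 5.6
```

Emit:
apply_moves(
  deltas=[
    [[0,0,0,0,0,40,0.5],[0,0,0,0,0,80,0.5],[0,0,0,0,0,105,0.5],[0,0,0,0,0,118,0.5],[0,0,0,0,0,123,0.5],[0,0,0,0,0,124,0.5],[0,0,0,0,0,124,0.5],[0,0,0,0,0,124,0.5]],
  ],
)

```text
t: 6.3
position: [0.4106, 0.1604, 0.0263]
eef_rot: [0.001, -0.001, 1.0, 0.001]
force: [0.4, 0.3, -1.2]
width: 0.616
```

Emit:
apply_moves(
  deltas=[
    [[0,0,0,0,0,1,0.5],[0,0,0,0,0,2,0.5],[0,0,0,0,0,3,0.5],[0,0,0,0,0,3,0.5]],
  ],
)

```text
t: 6.63
position: [0.4119, 0.161, 0.025]
eef_rot: [0.002, -0.001, 1.0, 0.001]
force: [-1.4, -1.5, 10.2]
width: 0.618
```

Emit:
apply_moves(
  deltas=[
    [[0,0,0,0,0,0,0.6],[0,0,0,0,0,-1,0.8],[0,0,0,0,0,-1,1],[0,0,0,0,0,-1,1],[0,0,0,0,0,-1,1],[0,0,0,0,0,-20,1],[0,0,0,0,0,-60,1],[0,0,0,0,0,-100,1],[0,0,0,0,0,-130,1],[0,0,0,0,0,-130,1]],
  ],
)

```text
t: 7.47
position: [0.4149, 0.1631, 0.1612]
eef_rot: [0.007, -0.002, 1.0, 0.005]
force: [0.5, 0.4, 0.1]
width: 0.997
```

Run:
```python
from h import *
for n in ['scene','top']:
    p=snapshot(n); save(p,n+'2')
    print([(round(d['score'],2),np.round(d['position'],3)) for d in landmark_of(p,'shaker')])
to([.47,.08,.12],pitched(0,-3))
```

```text
[(0.98, array([ 0.436, -0.069,  0.001])), (0.85, array([ 0.557,  0.192, -0.002])), (0.72, array([ 0.411,  0.158, -0.001])), (0.56, array([0.605, 0.438, 0.   ]))]
[(0.8, array([ 0.439, -0.069, -0.005])), (0.59, array([ 0.552,  0.194, -0.002])), (0.16, array([ 0.32 , -0.419, -0.002]))]
row [0.0, 0.1, -86.9] [-59.3, -80.2, 33.8] |pos [410.5 160.  153.8] w 1.004 F [0.8 0.6 0.6] t 7.7
```

View pics/scene2.png

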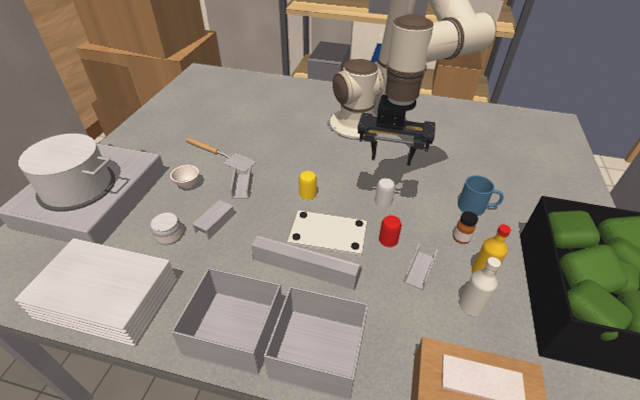

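Run:
```python
from h import *
print(np.round(arm.sense()['joint_positions'],2))
to([.475,.085,.13],pitched(0,0))
to([.475,.085,.006],pitched(0,0))
```

```text
[ 0.74  0.14 -0.53 -0.   -0.91 -2.31]
row [-0.0, 0.1, -89.9] [-64.3, -75.2, 23.8] |pos [410.5 160.  153.8] w 1.004 F [0.8 0.6 0.6] t 7.7
row [-0.0, 0.1, -89.9] [-64.1, -75.4, 147.8] |pos [410.5 160.  153.8] w 1.004 F [0.8 0.6 0.6] t 7.7
```

Emit:
apply_moves(
  deltas=[
    [[0,0,-7,-10,-10,10,0.2],[0,0,-14,-40,-40,20,0],[0,0,-21,-64,-75,24,0],[0,0,-28,-64,-75,24,0],[0,0,-35,-64,-75,24,0],[0,0,-42,-64,-75,24,0],[0,0,-49,-64,-75,24,0],[0,0,-56,-64,-75,24,0],[0,0,-63,-64,-75,24,0],[0,0,-70,-64,-75,24,0],[0,0,-77,-64,-75,24,0],[0,0,-84,-64,-75,24,0]],
  ],
)

```text
t: 8.67
position: [0.4735, 0.0846, 0.1276]
eef_rot: [-0.001, -0.668, 0.744, 0.001]
force: [0.4, 0.4, -0.5]
width: 0.169
```

Run:
```python
from h import *
to([.475,.085,.006],pitched(0,0))
p=snapshot('scene')
print([(round(d['score'],2),np.round(d['position'],3)) for d in landmark_of(p,'board_edge')])
```

```text
row [0.2, -0.1, -6.2] [-0.7, -1.8, 121.6] |pos [473.5  84.6 127.6] w 0.169 F [ 0.4  0.4 -0.5] t 8.7
[(0.73, array([0.638, 0.036, 0.012]))]
```

Emit:
apply_moves(
  deltas=[
    [[0,0,-6,0,-2,10,0],[0,0,-6,0,-2,40,0],[0,0,-6,0,-2,80,0],[0,0,-6,0,-2,110,0],[0,0,-6,0,-2,121,0],[0,0,-6,0,-2,121,0],[0,0,-6,0,-2,121,0]],
  ],
)

```text
t: 9.35
position: [0.4747, 0.084, 0.0057]
eef_rot: [-0.003, -0.703, 0.711, 0.001]
force: [0.6, -0.2, 0.3]
width: 0.005
```

Run:
```python
from h import *
to([.475,.085,.006],pitched(0,0))
to([.515,.085,.006],pitched(0,0))
```

```text
row [0.3, -0.1, -0.6] [-1.1, -0.3, -0.3] |pos [474.7  84.    5.7] w 0.005 F [ 0.6 -0.2  0.3] t 9.3
row [0.3, -0.1, -0.6] [-1.5, -40.3, -0.5] |pos [474.7  84.    5.7] w 0.005 F [ 0.6 -0.2  0.3] t 9.3
```

Emit:
apply_moves(
  deltas=[
    [[0.3,0,0,-1,-7,0,0],[0.3,0,0,-1,-14,0,0],[0.3,0,0,-1,-19,0,0],[0.3,0,0,-1,-23,0,0],[0.3,0,0,-1,-27,0,0],[0.3,0,0,-1,-31,0,0],[0.3,0,0,-1,-35,0,0],[0.3,0,0,-1,-39,0,0],[0.3,0,0,-1,-42,0,0],[0.3,0,0,-1,-44,0,0]],
  ],
)

```text
t: 10.18
position: [0.519, 0.0844, 0.0054]
eef_rot: [-0.001, -0.703, 0.711, -0.001]
force: [-1.2, -0.3, 0.2]
width: 0.002
```

Run:
```python
from h import *
to([.515,.085,.006],pitched(0,0))
p=snapshot('top'); save(p,'t3')
cv2.imwrite('pics/t3c.png',cv2.resize(p['frame'][100:240,240:400,::-1],None,fx=5,fy=4,interpolation=cv2.INTER_CUBIC))
```

```text
row [0.0, -0.2, -0.6] [-0.5, 4.0, -0.6] |pos [519.   84.4   5.4] w 0.002 F [-1.2 -0.3  0.2] t 10.2
```

View pics/t3c.png

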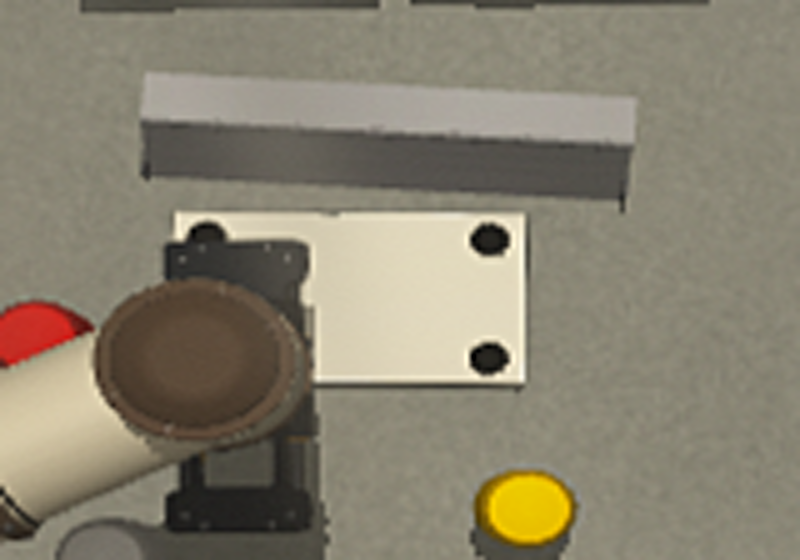

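Board edge at crop (175,212)-(527,212), still about 4° short of the kerb's yaw, so I'm pushing on.

Emit:
apply_moves(
  deltas=[
    [[0,0,0,0,-3,0,0],[0,0,0,0,-6,0,0],[0,0,0,0,-9,0,0],[0,0,0,0,-12,0,0],[0,0,0,0,-15,0,0],[0,0,0,0,-17,0,0],[0,0,0,0,-17,0,0]],
  ],
)

```text
t: 10.82
position: [0.537, 0.0844, 0.0055]
eef_rot: [-0.001, -0.703, 0.711, -0.001]
force: [-0.6, 0.6, -0.1]
width: 0.0
```

Run:
```python
from h import *
to([.515,.085,.006],pitched(0,0))
p=snapshot('top'); save(p,'t4')
cv2.imwrite('pics/t4c.png',cv2.resize(p['frame'][100:240,240:400,::-1],None,fx=5,fy=4,interpolation=cv2.INTER_CUBIC))
```

```text
row [-0.0, -0.1, -0.6] [-0.3, 22.1, -0.5] |pos [537.   84.4   5.5] w 0.0 F [-0.6  0.6 -0.1] t 10.8
```

View pics/t4c.png

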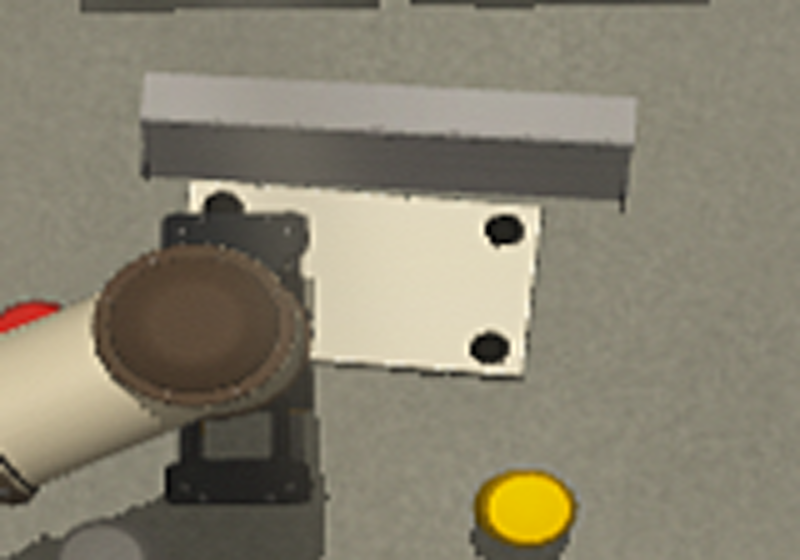

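```bash
cat >> h.py <<'E'
def tilt(a,yaw=0): # jaws along world y, pointing down tilted toward +x by a
    return R.from_euler('z',yaw,degrees=True)*R.from_euler('y',-a,degrees=True)*R.from_matrix(np.array([[-1,0,0],[0,1,0],[0,0,-1.]]))
E
python3 - <<'E'
from h import *
print(tilt(22).apply([0,0,1]))
p=snapshot('top')
g=lambda u,v:(240+u/5,100+v/4)
c=[ray(p,*g(*q),.012) for q in [(190,183),(540,208),(525,377)]]
print(np.round(c,3),(c[0]+c[2])/2)
d=c[0]-c[1];print(np.degrees(np.arctan2(-d[0],d[1])))
print(np.round(arm.sense()['joint_positions'],2))
to([.50,.084,.006])
to([.47,.03,.15],tilt(22,-5.5))
E
```

```text
[ 0.37460659  0.         -0.92718385]
[[ 0.667  0.111  0.012]
 [ 0.645 -0.086  0.012]
 [ 0.526 -0.075  0.012]] [0.59645712 0.01829819 0.012     ]
-6.327163632299353
[ 0.46  0.51 -0.45  0.   -0.62 -0.47]
row [0.0, 0.0, 0.0] [0.8, 36.7, -0.5] |pos [536.7  84.4   5.5] w 0.004 F [ 0.2 -0.7 -0.1] t 10.9
row [18.0, -16.8, 93.6] [55.4, 66.0, -144.4] |pos [536.7  84.4   5.5] w 0.004 F [ 0.2 -0.7 -0.1] t 10.9
```

Run:
```python
from h import *
to([.495,.084,.006])
to([.495,.07,.11],tilt(15,5))
to([.508,.065,.004],tilt(15,5))
```

```text
row [0.0, 0.0, 0.0] [0.8, 41.7, -0.5] |pos [536.7  84.4   5.5] w 0.004 F [ 0.2 -0.7 -0.1] t 10.9
row [10.9, -12.3, 83.9] [15.1, 41.4, -104.5] |pos [536.7  84.4   5.5] w 0.004 F [ 0.2 -0.7 -0.1] t 10.9
row [10.9, -12.3, 83.9] [19.7, 28.4, 1.5] |pos [536.7  84.4   5.5] w 0.004 F [ 0.2 -0.7 -0.1] t 10.9
```

Emit:
apply_moves(
  deltas=[
    [[0,0,0,1,15,0,0],[0,0,0,1,40,-10,0],[0,0,0,5,41,-50,0],[1,-1.1,7,10,41,-80,0],[1.8,-2,13.5,15,41,-104,0],[2.6,-3,20,15,41,-104,0],[3.5,-3.9,26.5,15,41,-104,0],[4.3,-4.8,33,15,41,-104,0],[5.1,-5.8,39.5,15,41,-104,0],[6,-6.7,46,15,41,-104,0],[6.8,-7.7,52.5,15,41,-104,0],[7.7,-8.6,59,15,41,-104,0]],
  ],
)

```text
t: 11.92
position: [0.4956, 0.0701, 0.1099]
eef_rot: [0.097, -0.256, 0.962, 0.004]
force: [0.0, -0.3, 0.1]
width: 0.003
```

Run:
```python
from h import *
to([.495,.07,.11],tilt(15,5))
```

```text
row [3.2, -3.5, 24.5] [0.5, 0.2, -0.2] |pos [495.6  70.1 109.9] w 0.003 F [ 0.  -0.3  0.1] t 11.9
```

Emit:
apply_moves(
  deltas=[
    [[0.9,-1,7,0,0,0,0],[1.8,-2,14,0,0,0,0],[2.7,-3,21,0,0,0,0],[3.2,-3.5,24.5,0,0,0,0],[3.2,-3.5,24.5,0,0,0,0]],
  ],
)

```text
t: 12.33
position: [0.4944, 0.0697, 0.1096]
eef_rot: [0.13, -0.044, 0.991, 0.005]
force: [-0.6, -0.7, -0.1]
width: 0.008
```

Run:
```python
from h import *
to([.502,.067,.04],tilt(15,5))
to([.508,.065,.004],tilt(15,5))
to([.521,.03,.004],tilt(15,5))
to([.56,.027,.004],tilt(15,5))
```

```text
row [-0.1, -0.1, 0.0] [10.9, -3.3, 69.2] |pos [494.4  69.7 109.6] w 0.008 F [-0.6 -0.7 -0.1] t 12.3
row [-0.1, -0.1, 0.0] [14.6, -5.7, 105.5] |pos [494.4  69.7 109.6] w 0.008 F [-0.6 -0.7 -0.1] t 12.3
row [-0.1, -0.1, 0.0] [5.0, -41.7, 108.0] |pos [494.4  69.7 109.6] w 0.008 F [-0.6 -0.7 -0.1] t 12.3
row [-0.1, -0.1, 0.0] [-32.2, -48.1, 118.0] |pos [494.4  69.7 109.6] w 0.008 F [-0.6 -0.7 -0.1] t 12.3
```

Run:
```python
from h import *
for q in ([.502,.067,.04],[.508,.06,.004],[.521,.03,.004],[.555,.027,.004]): to(q,tilt(6,2))
```

```text
row [0.5, 8.9, 3.0] [10.9, -3.3, 69.2] |pos [494.4  69.7 109.6] w 0.008 F [-0.6 -0.7 -0.1] t 12.3
row [0.5, 8.9, 3.0] [15.0, -10.7, 105.3] |pos [494.4  69.7 109.6] w 0.008 F [-0.6 -0.7 -0.1] t 12.3
row [0.5, 8.9, 3.0] [5.0, -41.7, 108.0] |pos [494.4  69.7 109.6] w 0.008 F [-0.6 -0.7 -0.1] t 12.3
row [0.5, 8.9, 3.0] [-27.4, -47.7, 116.7] |pos [494.4  69.7 109.6] w 0.008 F [-0.6 -0.7 -0.1] t 12.3
```

Emit:
apply_moves(
  deltas=[
    [[0.3,5,2,5,-2,30,0],[0.5,8.9,3,11,-3,69,0],[0.5,8.9,3,15,-10,95,0],[0.5,8.9,3,15,-10,105,0],[0.5,8.9,3,15,-10,105,0],[0.5,8.9,3,9,-30,107,0],[0.5,8.9,3,5,-41,108,0],[0.5,8.9,3,5,-41,108,0]],
  ],
)

```text
t: 13.0
position: [0.5218, 0.0299, 0.005]
eef_rot: [0.053, -0.017, 0.998, 0.001]
force: [-0.0, -0.1, -1.0]
width: 0.007
```

Run:
```python
from h import *
p=snapshot('scene'); save(p,'s5'); cv2.imwrite('pics/s5c.png',cv2.resize(p['frame'][120:320,220:460,::-1],None,fx=3,fy=3))
for q in ([.521,.03,.004],[.555,.027,.004],[.6,.023,.004]): to(q,tilt(6,2))
```

```text
row [0.0, 0.1, -0.0] [0.6, -0.3, 0.9] |pos [521.5  30.4   5. ] w 0.005 F [-0.7 -0.5 -1.1] t 13.1
row [0.0, 0.1, -0.0] [-33.1, -4.5, 4.5] |pos [521.5  30.4   5. ] w 0.005 F [-0.7 -0.5 -1.1] t 13.1
row [0.0, 0.1, -0.0] [-77.7, -10.0, 9.3] |pos [521.5  30.4   5. ] w 0.005 F [-0.7 -0.5 -1.1] t 13.1
```

View pics/s5c.png

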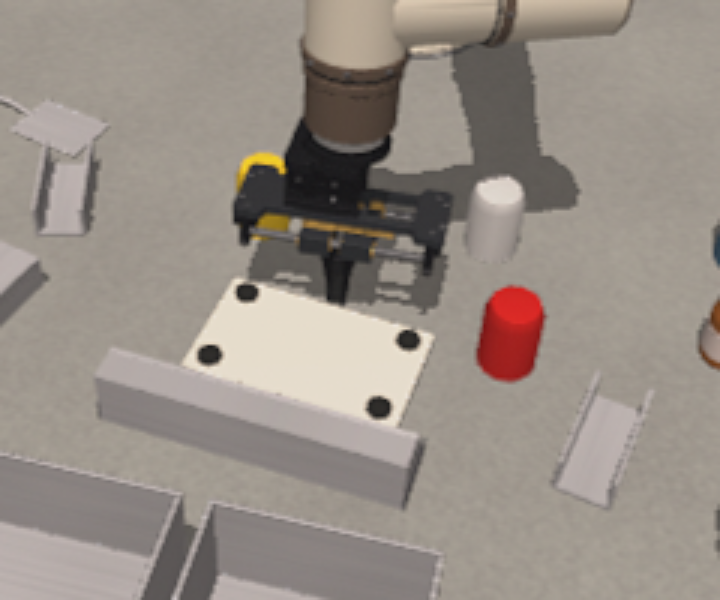

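Emit:
apply_moves(
  deltas=[
    [[0,0,0,-3,-0.5,1.3,0],[0,0,0,-7,-1,1.7,0],[0,0,0,-10,-1.5,2,0],[0,0,0,-13,-2,2.4,0],[0,0,0,-17,-2.5,2.8,0],[0,0,0,-20,-3,3.1,0],[0,0,0,-23,-3.4,3.4,0],[0,0,0,-27,-3.8,3.8,0],[0,0,0,-30,-4.2,4.1,0]],
  ],
)

```text
t: 13.8
position: [0.5509, 0.0269, 0.0033]
eef_rot: [0.052, -0.017, 0.998, 0.001]
force: [-2.8, 0.3, -1.1]
width: 0.007
```

Run:
```python
from h import *
for q in ([.555,.027,.004],[.6,.023,.004]): to(q,tilt(6,2))
p=snapshot('scene'); save(p,'s6'); cv2.imwrite('pics/s6c.png',cv2.resize(p['frame'][120:320,220:460,::-1],None,fx=3,fy=3))
```

```text
row [-0.0, -0.0, -0.0] [-4.1, -0.1, -0.2] |pos [550.9  26.9   3.3] w 0.007 F [-2.8  0.3 -1.1] t 13.8
row [-0.0, -0.0, -0.0] [-48.7, -5.6, 4.4] |pos [550.9  26.9   3.3] w 0.007 F [-2.8  0.3 -1.1] t 13.8
```

View pics/s6c.png

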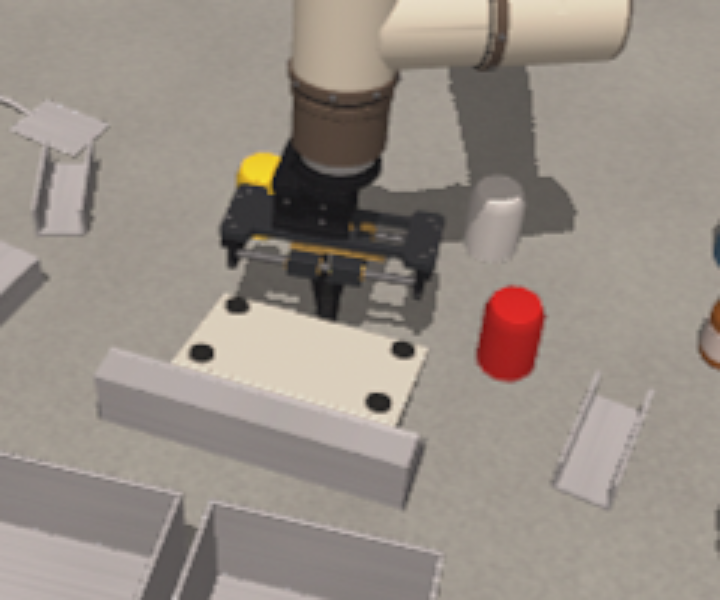

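Emit:
apply_moves(
  deltas=[
    [[0,0,0,-4,-0.5,0.4,0],[0,0,0,-8,-1,0.8,0],[0,0,0,-12,-1.5,1.2,0],[0,0,0,-16,-2,1.6,0],[0,0,0,-20,-2.5,2,0],[0,0,0,-24,-3,2.4,0],[0,0,0,-28,-3.5,2.8,0],[0,0,0,-32,-4,3.2,0],[0,0,0,-36,-4.5,3.6,0]],
  ],
)

```text
t: 14.6
position: [0.5894, 0.024, 0.0041]
eef_rot: [0.053, -0.017, 0.998, 0.001]
force: [-0.4, 0.9, -0.0]
width: 0.005
```

Run:
```python
from h import *
for q in ([.6,.023,.004],[.641,.02,.004]): to(q,tilt(6,2))
p=snapshot('scene'); save(p,'s7'); cv2.imwrite('pics/s7c.png',cv2.resize(p['frame'][120:320,220:460,::-1],None,fx=3,fy=3))
```

```text
row [0.0, 0.1, -0.0] [-10.5, -1.4, 1.2] |pos [589.4  24.    4.1] w 0.005 F [-0.4  0.9 -0. ] t 14.6
row [0.0, 0.1, -0.0] [-51.2, -5.8, 5.6] |pos [589.4  24.    4.1] w 0.005 F [-0.4  0.9 -0. ] t 14.6
```

View pics/s7c.png

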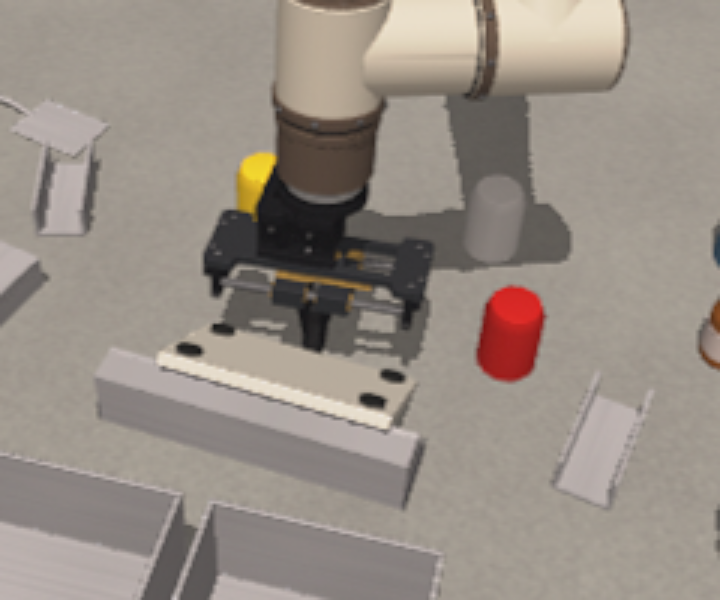

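The board is climbing evenly, with its white edge at crop (160,358)-(390,425). Pushing on.

Emit:
apply_moves(
  deltas=[
    [[0,0,0,-4,-0.5,0.9,0],[0,0,0,-8,-1,1.4,0],[0,0,0,-12,-1.5,1.8,0],[0,0,0,-16,-2,2.2,0],[0,0,0,-20,-2.5,2.6,0],[0,0,0,-24,-3,3,0],[0,0,0,-28,-3.5,3.4,0],[0,0,0,-32,-4,3.8,0],[0,0,0,-36,-4.5,4.3,0],[0,0,0,-39,-4.8,4.7,0]],
  ],
)

```text
t: 15.48
position: [0.6302, 0.0206, 0.0037]
eef_rot: [0.054, -0.017, 0.998, 0.001]
force: [-2.1, 0.1, -1.2]
width: 0.009
```

Run:
```python
from h import *
for q in ([.6,.023,.004],[.641,.02,.004]): to(q,tilt(6,2))
p=snapshot('scene'); save(p,'s8'); cv2.imwrite('pics/s8c.png',cv2.resize(p['frame'][120:320,220:460,::-1],None,fx=3,fy=3))
```

```text
row [0.0, 0.2, -0.0] [29.9, 3.4, -3.5] |pos [630.2  20.6   3.7] w 0.009 F [-2.1  0.1 -1.2] t 15.5
row [0.0, 0.2, -0.0] [-10.8, -1.0, 0.9] |pos [630.2  20.6   3.7] w 0.009 F [-2.1  0.1 -1.2] t 15.5
```

View pics/s8c.png

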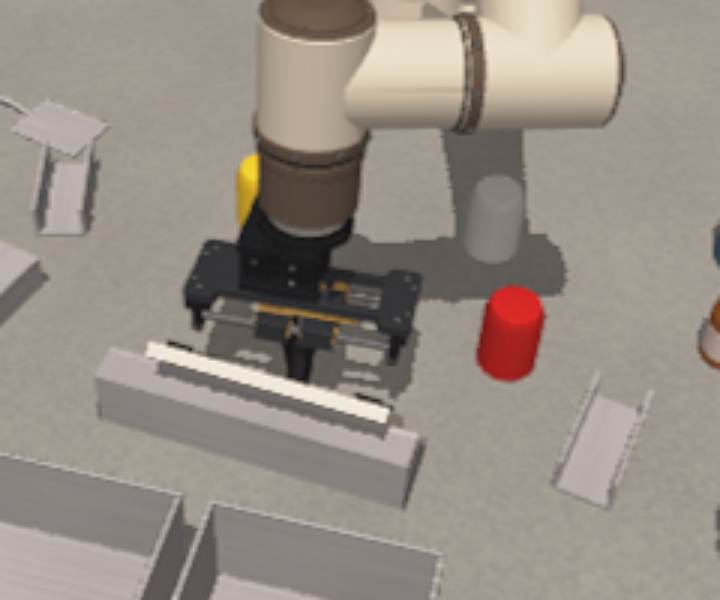

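Emit:
apply_moves(
  deltas=[
    [[0,0,0,-2,-0.2,0.5,0],[0,0,0,-4,-0.4,0.8,0],[0,0,0,-6,-0.6,1,0],[0,0,0,-8,-0.8,1.2,0]],
  ],
)

```text
t: 15.87
position: [0.6389, 0.0201, 0.0034]
eef_rot: [0.054, -0.017, 0.998, 0.001]
force: [-1.7, 1.1, 0.3]
width: 0.005
```

Run:
```python
from h import *
for q in ([.641,.02,.004],): to(q,tilt(6,2))
p=snapshot('scene'); save(p,'s9'); cv2.imwrite('pics/s9c.png',cv2.resize(p['frame'][180:300,240:400,::-1],None,fx=5,fy=5))
print([(round(d['score'],2),np.round(d['position'],3)) for d in landmark_of(p,'board_edge')])
```

```text
row [0.0, 0.2, -0.0] [-2.1, -0.1, -0.4] |pos [638.9  20.1   3.4] w 0.005 F [-1.7  1.1  0.3] t 15.9
[(0.77, array([0.716, 0.012, 0.107]))]
```

View pics/s9c.png

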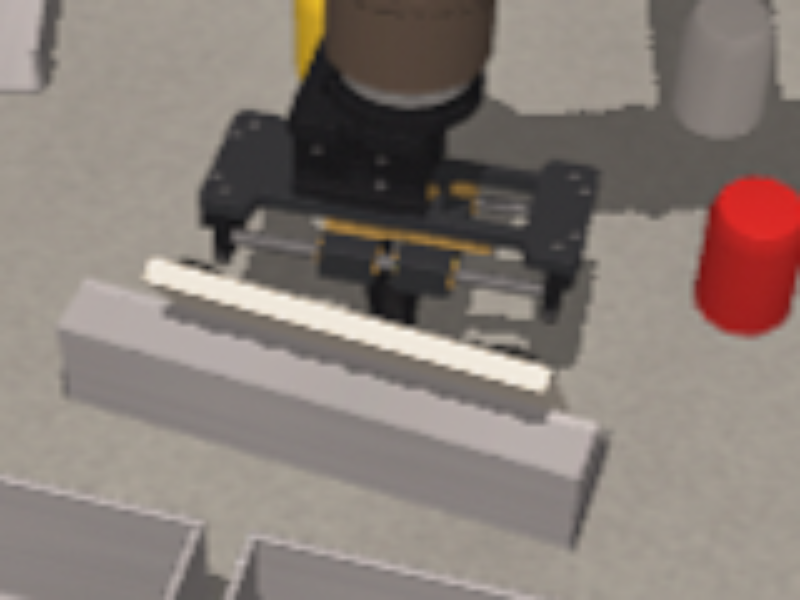

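Emit:
apply_moves(
  deltas=[
    [[0,0,0,-1,-0.1,0,0],[0,0,0,-2,-0.2,0,0],[0,0,0,-3,-0.3,0,0],[0,0,0,-3,-0.3,0,0]],
  ],
)

```text
t: 16.3
position: [0.6425, 0.02, 0.0039]
eef_rot: [0.055, -0.017, 0.998, 0.001]
force: [-0.9, -0.1, -0.7]
width: 0.004
```

Run:
```python
from h import *
p=snapshot('scene')
print([(round(d['score'],2),np.round(d['position'],3)) for d in landmark_of(p,'board_edge')])
p=snapshot('top')
print([(round(d['score'],2),np.round(d['position'],3)) for d in landmark_of(p,'board_edge')])
to([.60,.022,.006],tilt(6,2))
to([.56,.025,.15],pitched(0,0))
```

```text
[(0.82, array([0.716, 0.016, 0.11 ]))]
[(0.74, array([0.71 , 0.014, 0.107]))]
row [0.0, 0.3, -0.0] [41.9, 3.5, -6.7] |pos [642.5  20.    3.9] w 0.002 F [-1.4  0.6 -0.5] t 16.5
row [-4.8, 5.0, -87.9] [65.7, 7.9, -154.2] |pos [642.5  20.    3.9] w 0.002 F [-1.4  0.6 -0.5] t 16.5
```

Emit:
apply_moves(
  deltas=[
    [[0,0,0,3,0,-0.5,0],[0,0,0,6,0,-1,0],[0,0,0,12,1,-2,0],[0,0,0,24,2,-4,0],[0,0,0,42,3,-7,0],[0,0,0,42,3,-7,0]],
  ],
)

```text
t: 17.0
position: [0.5962, 0.0211, 0.0062]
eef_rot: [0.053, -0.017, 0.998, 0.001]
force: [0.2, -0.8, -0.2]
width: 0.005
```

Run:
```python
from h import *
p=snapshot('scene');save(p,'s10'); cv2.imwrite('pics/s10c.png',cv2.resize(p['frame'][180:300,240:400,::-1],None,fx=5,fy=5))
print([(round(d['score'],2),np.round(d['position'],3)) for d in landmark_of(p,'board_edge')])
p=snapshot('top');cv2.imwrite('pics/t10c.png',cv2.resize(p['frame'][100:240,240:400,::-1],None,fx=5,fy=4))
print([(round(d['score'],2),np.round(d['position'],3)) for d in landmark_of(p,'board_edge')])
to([.55,.025,.18],pitched(0,0))
```

```text
[(0.75, array([0.715, 0.015, 0.11 ]))]
[(0.67, array([0.712, 0.013, 0.108]))]
row [-4.9, 5.1, -87.9] [31.0, 5.1, -177.8] |pos [600.8  21.8   6.8] w 0.006 F [ 0.5  0.1 -0.3] t 17.2
```

View pics/s10c.png

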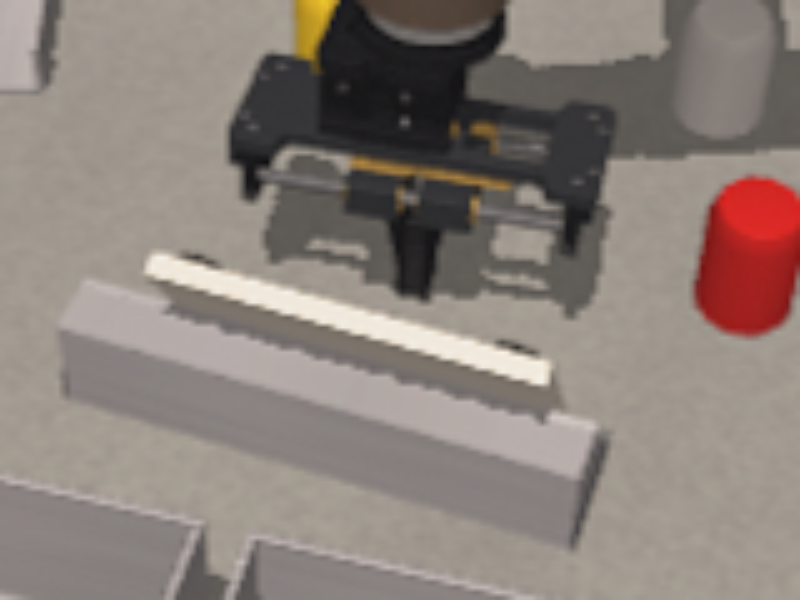

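View pics/t10c.png

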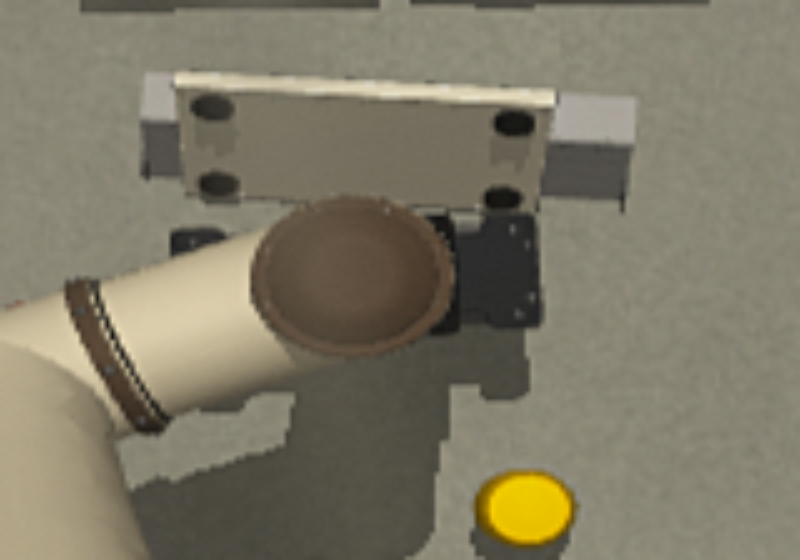

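The board leans by itself against the slope, flush with the kerb (top edge at crop (178,80)-(552,98)). Next I grip its top edge.

Run:
```python
from h import *
print(np.round(arm.sense()['joint_positions'],2))
to([.60,.02,.2],pitched(0,-5.5))
u=np.array([.436,-.042,.899]);E=np.array([.711,.014,.108])
to(E+.08*u,pitched(-26,-5.5)); print(E+.08*u,E-.03*u)
```

```text
[ 0.32  0.53 -0.41  0.06 -0.52 -1.91]
row [-4.6, 5.3, -82.4] [-20.7, -1.7, -192.1] |pos [600.8  21.8   6.8] w 0.006 F [ 0.5  0.1 -0.3] t 17.2
row [-25.9, 23.9, -79.9] [-163.0, -16.2, -155.9] |pos [600.8  21.8   6.8] w 0.006 F [ 0.5  0.1 -0.3] t 17.2
[0.74588 0.01064 0.17992] [0.69792 0.01526 0.08103]
```

Emit:
apply_moves(
  deltas=[
    [[0,0,0,-3,0,-30,0],[0,0,0,-7,-1,-70,0],[0,0,0,-11,-1,-110,0],[-0.4,0.5,-7,-15,-1,-150,0.2],[-0.8,0.9,-14,-20,-2,-190,0.33],[-1.2,1.4,-21,-20,-2,-192,0.33],[-1.6,1.8,-28,-20,-2,-192,0.33],[-2,2.3,-35,-20,-2,-192,0.33],[-2.4,2.7,-42,-20,-2,-192,0.33],[-2.7,3.2,-49,-20,-2,-192,0.33],[-3.1,3.6,-56,-20,-2,-192,0.33],[-3.5,4.1,-63,-20,-2,-192,0.33]],
  ],
)

```text
t: 18.2
position: [0.6, 0.0195, 0.2]
eef_rot: [0.014, -0.541, 0.841, 0.0]
force: [-0.0, 0.1, 0.4]
width: 0.325
```

Run:
```python
from h import *
u=np.array([.436,-.042,.899]);E=np.array([.711,.014,.108])
to(E+.08*u+[0,0,.02],pitched(-26,-5.5))
```

```text
row [-26.8, 5.5, -18.5] [-52.5, -136.4, 3.3] |pos [600.   19.5 200. ] w 0.325 F [-0.   0.1  0.4] t 18.2
```

Emit:
apply_moves(
  deltas=[
    [[-5.4,1.1,-3.7,-10,-25,0,0.33],[-10.8,2.2,-7.4,-22,-55,0,0.33],[-16,3.3,-11,-34,-85,1,0.33],[-21.5,4.4,-14.8,-44,-115,2,0.33],[-26.8,5.5,-18.5,-52,-136,3,0.33],[-26.8,5.5,-18.5,-52,-136,3,0.33],[-26.8,5.5,-18.5,-52,-136,3,0.33],[-26.8,5.5,-18.5,-52,-136,3,0.33]],
  ],
)

```text
t: 18.87
position: [0.7459, 0.0102, 0.1967]
eef_rot: [-0.152, -0.655, 0.721, 0.167]
force: [0.0, 0.2, 0.6]
width: 0.327
```

Run:
```python
from h import *
u=np.array([.436,-.042,.899]);E=np.array([.711,.014,.108])
to(E-.03*u,pitched(-26,-5.5)); print(np.round(arm.sense()['joint_positions'],2))
p=snapshot('scene');save(p,'s11'); cv2.imwrite('pics/s11c.png',cv2.resize(p['frame'][150:300,220:400,::-1],None,fx=4,fy=4))
print([(round(d['score'],2),np.round(d['position'],3)) for d in landmark_of(p,'board_edge')])
p=snapshot('wrist');save(p,'w11')
print([(round(d['score'],2),np.round(d['position'],3)) for d in landmark_of(p,'board_edge')])
```

```text
row [0.1, -0.0, -0.1] [-0.5, -7.7, 125.1] |pos [745.9  10.2 196.7] w 0.327 F [0.  0.2 0.6] t 18.9
[ 0.18  0.91  0.87 -0.13 -1.97 -0.3 ]
[(0.87, array([0.711, 0.012, 0.111]))]
[(0.93, array([0.713, 0.015, 0.107]))]
```

View pics/s11c.png

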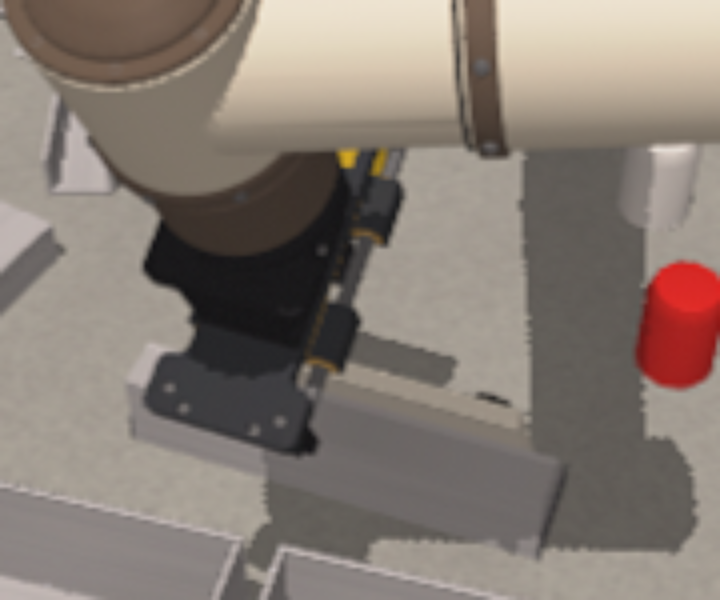

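View pics/w11.png

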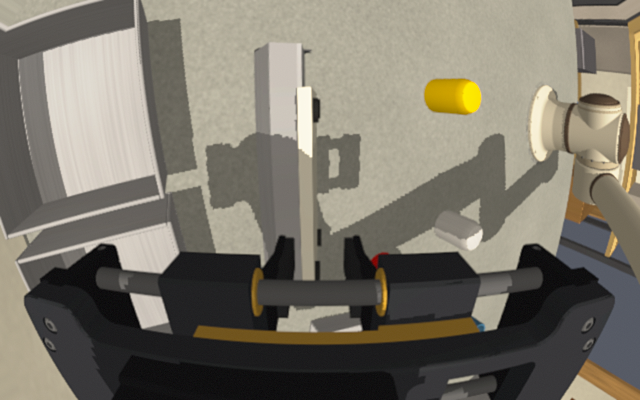

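Emit:
apply_moves(
  deltas=[
    [[0,0,0,0,-7,20,0.33],[0,0,0,0,-7,50,0.33],[0,0,0,0,-7,80,0.33],[0,0,0,0,-7,95,0.33],[0,0,0,0,-7,110,0.33],[0,0,0,0,-7,120,0.33],[0,0,0,0,-7,125,0.33],[0,0,0,0,-7,125,0.33]],
  ],
)

```text
t: 19.73
position: [0.6961, 0.0154, 0.0894]
eef_rot: [-0.149, -0.656, 0.721, 0.165]
force: [0.3, 0.6, 1.2]
width: 0.33
```

Run:
```python
from h import *
u=np.array([.436,-.042,.899]);E=np.array([.712,.014,.108])
to(E-.03*u,pitched(-26,-5.5)); print(np.round(arm.sense()['joint_positions'],2))
p=snapshot('wrist');save(p,'w12')
```

```text
row [-0.3, 0.0, 0.1] [-0.1, -6.2, 6.3] |pos [696.1  15.4  89.4] w 0.33 F [0.3 0.6 1.2] t 19.7
[ 0.2   0.85  0.49 -0.13 -1.64 -0.27]
```

View pics/w12.png

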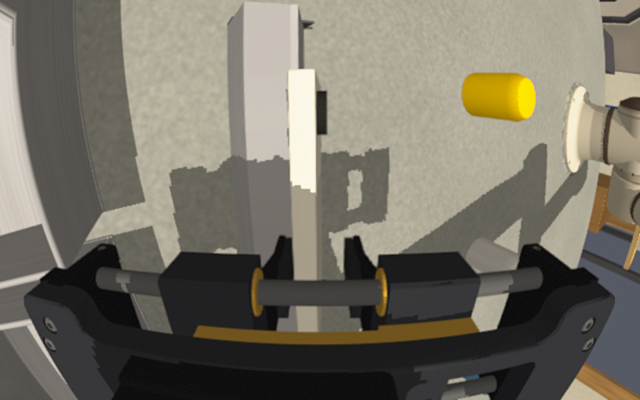

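Emit:
apply_moves(
  deltas=[
    [[0,0,0,0,-4,3,0.33],[0,0,0,0,-6,6,0.33],[0,0,0,0,-6,6,0.33],[0,0,0,0,-6,6,0.33]],
  ],
)

```text
t: 20.12
position: [0.6998, 0.0149, 0.0816]
eef_rot: [-0.149, -0.656, 0.721, 0.164]
force: [-0.5, 0.6, 1.1]
width: 0.326
```

Run:
```python
from h import *
u=np.array([.436,-.042,.899]);E=np.array([.712,.014,.108])
to(E-.03*u,pitched(-26,-5.5)); print(np.round(arm.sense()['qvel'],3))
```

```text
row [-0.4, 0.0, 0.1] [-0.2, 0.6, 0.9] |pos [699.8  14.9  81.6] w 0.326 F [-0.5  0.6  1.1] t 20.1
[ 0.    -0.001  0.002  0.003 -0.001  0.   ]
```

Emit:
apply_moves(
  deltas=[
    [[0,0,0,0,0,1,0.1],[0,0,0,0,0,1,0.05],[0,0,0,0,0,1,0.05],[0,0,0,0,0,1,0.05],[0,0,0,0,0,1,0.05],[0,0,0,0,0,1,0.05]],
  ],
  force=50,
)

```text
t: 20.62
position: [0.6986, 0.0149, 0.0812]
eef_rot: [-0.15, -0.656, 0.721, 0.165]
force: [-2.1, 0.4, 2.2]
width: 0.134
```

Run:
```python
from h import *
p,r,s=pose();print(s['force'],s['torque'],s['width']*87)
to([.69,.015,.09],pitched(-26,-5.5))
```

```text
[-2.11026587  0.39271709  2.2045085 ] [0.14922046 0.45665498 0.1158793 ] 11.6586114671352
row [-0.3, 0.0, 0.1] [0.7, 11.5, -4.2] |pos [698.6  14.9  81.2] w 0.134 F [-2.1  0.4  2.2] t 20.6
```

```bash
cat >> h.py <<'E'
def rows(plan):
    p,r,s=pose()
    for pt,Rt in plan:
        d=r.inv().apply(np.array(pt)-p)*1000; rv=np.degrees((r.inv()*Rt).as_rotvec())
        print(np.round(np.r_[rv,d],1).tolist())
def flip(a,bx,bz,L=.09,by=.0187,yaw=-5.5):
    Rt=pitched(a,yaw); return np.array([bx,by,bz])-L*Rt.apply([0,0,1]),Rt
E
python3 - <<'E'
from h import *
p,r,s=pose(); print('B now',p+.09*r.apply([0,0,1]))
rows([flip(-26,.66,.0+.004),flip(-26,.657,.012),flip(-26,.652,.022),flip(-22,.648,.026)]+[flip(a,.645,.028) for a in (-16,-10,-4,2,8,14,20)])
E
```

```text
B now [6.59697920e-01 1.86212884e-02 1.69542907e-04]
[-0.3, 0.0, 0.1, -0.1, 1.0, -3.6]
[-0.3, 0.0, 0.1, 0.2, 7.2, -9.5]
[-0.3, 0.0, 0.1, 0.6, 16.0, -16.3]
[3.7, 0.0, 0.1, 1.0, 27.6, -18.0]
[9.7, 0.0, 0.1, 1.3, 40.5, -17.4]
[15.7, 0.0, 0.1, 1.2, 49.7, -15.3]
[21.7, 0.0, 0.1, 1.2, 58.6, -12.3]
[27.7, 0.0, 0.1, 1.2, 67.2, -8.4]
[33.7, 0.0, 0.1, 1.2, 75.3, -3.5]
[39.7, 0.0, 0.1, 1.2, 82.8, 2.1]
[45.7, 0.0, 0.1, 1.2, 89.7, 8.5]
```

Emit:
apply_moves(
  deltas=[
    [[0,0,0,0,1,-4,0.05],[0,0,0,0,7,-9.5,0.05],[0,0,0,0.5,16,-16,0.05],[3.7,0,0,1,27.5,-18,0.05],[9.7,0,0,1,40.5,-17.5,0.05],[15.7,0,0,1,49.5,-15.5,0.05],[21.7,0,0,1,58.5,-12.5,0.05],[27.7,0,0,1,67,-8.5,0.05],[33.7,0,0,1,75,-3.5,0.05],[39.7,0,0,1,83,2,0.05],[45.7,0,0,1,89.5,8.5,0.05],[45.7,0,0,1,89.5,8.5,0.05]],
  ],
)

```text
t: 21.62
position: [0.6068, 0.0202, 0.1104]
eef_rot: [0.114, -0.663, 0.729, -0.127]
force: [-0.9, -1.8, -5.4]
width: 0.133
```

Run:
```python
from h import *
p,r,s=pose(); print('B now',p+.09*r.apply([0,0,1]),s['width'],s['force'],s['torque'])
pp=snapshot('scene');save(pp,'s13'); cv2.imwrite('pics/s13c.png',cv2.resize(pp['frame'][120:300,200:420,::-1],None,fx=3.5,fy=3.3))
rows([flip(a,.645,.028) for a in (20,26,32,38,44,50)]+[flip(50,.645,z) for z in(.022,.016,.011,.008)])
```

```text
B now [0.63690973 0.01722421 0.02563383] 0.1329450146399481 [-0.8739831  -1.75773812 -5.44316662] [-0.23781296  1.41834951 -0.10886125]
[0.4, -0.1, 0.2, -2.0, -7.2, 0.4]
[6.4, -0.1, 0.2, -2.1, 2.2, 0.9]
[12.4, -0.1, 0.2, -2.1, 11.5, 2.5]
[18.4, -0.0, 0.2, -2.1, 20.6, 5.0]
[24.4, -0.0, 0.2, -2.2, 29.4, 8.4]
[30.4, -0.0, 0.2, -2.2, 37.7, 12.7]
[30.4, -0.0, 0.2, -2.2, 39.7, 18.4]
[30.4, -0.0, 0.2, -2.2, 41.8, 24.0]
[30.4, -0.0, 0.2, -2.2, 43.4, 28.7]
[30.4, -0.0, 0.2, -2.2, 44.4, 31.6]
```

View pics/s13c.png

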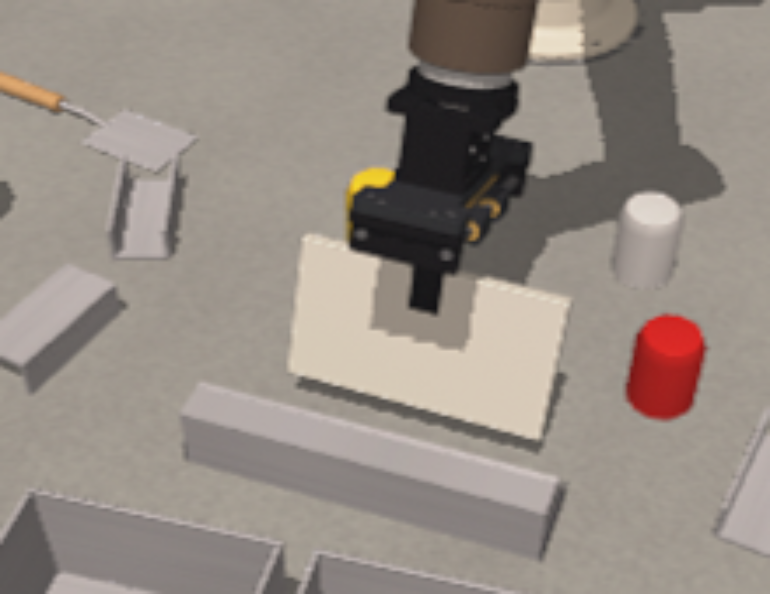

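Emit:
apply_moves(
  deltas=[
    [[6.4,0,0,-2,2,1,0.05],[12.4,0,0,-2,11.5,2.5,0.05],[18.4,0,0,-2,20.5,5,0.05],[24.4,0,0,-2,29.5,8.5,0.05],[30.4,0,0,-2,37.5,12.5,0.05],[30.4,0,0,-2,39.5,18,0.05],[30.4,0,0,-2,41.5,23.5,0.05],[30.4,0,0,-2,42.5,27,0.05],[30.4,0,0,-2,43,28.5,0.05],[30.4,0,0,-2,43,28.5,0.05]],
  ],
)

```text
t: 22.5
position: [0.6156, 0.0412, 0.2001]
eef_rot: [0.193, -0.622, 0.713, -0.261]
force: [0.3, -0.4, -2.3]
width: 0.136
```

Run:
```python
from h import *
p,r,s=pose(); print(p,'B now',p+.09*r.apply([0,0,1]),s['width'],s['force'],s['torque'])
pp=snapshot('scene');save(pp,'s14'); cv2.imwrite('pics/s14c.png',cv2.resize(pp['frame'][120:300,200:420,::-1],None,fx=3.5,fy=3.3))
```

```text
[0.61564346 0.0412017  0.20007277] B now [0.66966817 0.02935508 0.12907285] 0.1362788921888306 [ 0.32579535 -0.4110239  -2.27313275] [0.467289   1.811693   0.06740675]
```

View pics/s14c.png

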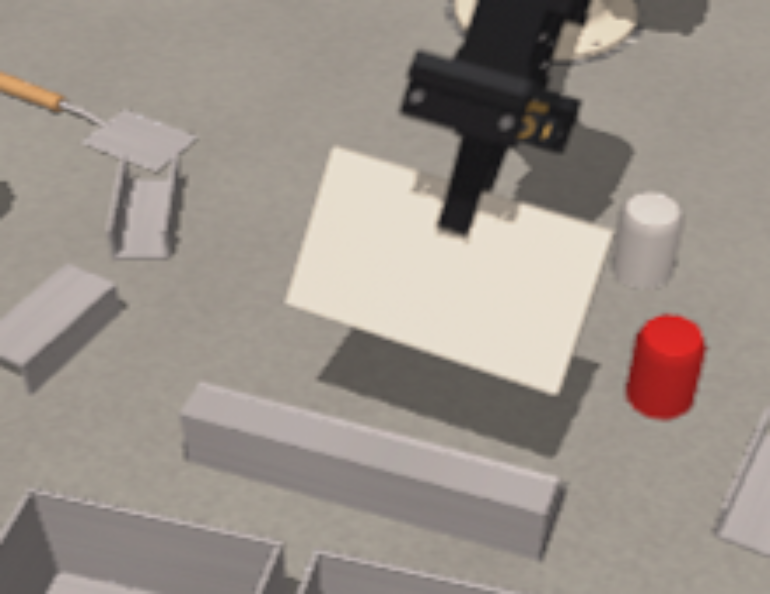

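Run:
```python
from h import *
p,r,s=pose(); print(np.round(s['joint_positions'],3), np.degrees(np.arctan2(r.apply([0,0,1])[0],-r.apply([0,0,1])[2])))
```

```text
[ 0.022  0.144 -0.847  2.053 -0.16  -2.156] 37.62699034720026
```

Run:
```python
from h import *
rows([((.62,.025,.19),pitched(a,-5.5)) for a in (30,25,20,15,10)])
```

```text
[-8.1, -3.9, -0.5, 17.8, 2.6, 16.4]
[-13.1, -3.9, -0.7, 17.8, 2.6, 16.4]
[-18.1, -3.9, -0.9, 17.8, 2.6, 16.4]
[-23.1, -3.8, -1.0, 17.8, 2.6, 16.4]
[-28.1, -3.8, -1.2, 17.8, 2.6, 16.4]
```

Emit:
apply_moves(
  deltas=[
    [[-2,-1,0,4,0.5,0,0.05],[-4,-2,0,8,1,0,0.05],[-6,-3,0,12,1.5,0,0.05],[-8,-4,0,18,2.5,5,0.05],[-10.5,-4,0,18,2.5,10,0.05],[-13,-4,-0.5,18,2.5,15,0.05],[-16,-4,-0.5,18,2.5,16,0.05],[-19,-4,-1,18,2.5,16,0.05],[-22,-4,-1,18,2.5,16,0.05],[-25,-4,-1,18,2.5,16,0.05],[-28,-4,-1,18,2.5,16,0.05],[-28,-4,-1,18,2.5,16,0.05]],
  ],
)

```text
t: 23.55
position: [0.6255, 0.0273, 0.1938]
eef_rot: [0.064, -0.669, 0.738, -0.063]
force: [1.7, 0.0, -0.9]
width: 0.132
```

Run:
```python
from h import *
p,r,s=pose(); print(p,'B now',p+.09*r.apply([0,0,1]),s['width'],s['force'],np.round(s['joint_positions'],2))
to((.62,.025,.19),pitched(10,-5.5))
```

```text
[0.625457   0.02733861 0.19379015] B now [0.6415892  0.02664275 0.10525051] 0.13188897431054888 [ 1.74859499  0.03634356 -0.88585967] [ 0.33  0.32 -0.21  0.09 -0.87 -0.48]
row [-0.3, 0.5, -0.2] [2.9, 5.8, 2.8] |pos [625.5  27.3 193.8] w 0.132 F [ 1.7  0.  -0.9] t 23.6
```

Run:
```python
from h import *
rows([flip(12,.645,.08,by=.02),flip(15,.645,.05,by=.02),flip(15,.645,.025,by=.02),flip(15,.647,.012,by=.02)])
```

```text
[1.7, 0.5, -0.2, 5.7, 3.2, 25.5]
[4.7, 0.5, -0.2, 6.0, 13.3, 55.3]
[4.7, 0.5, -0.2, 6.2, 17.7, 79.9]
[4.7, 0.5, -0.2, 6.2, 18.1, 93.1]
```

Emit:
apply_moves(
  deltas=[
    [[1.7,0.5,0,6,3,12,0.05],[1.7,0.5,0,6,3,25,0.05],[3,0.5,0,6,8,40,0.05],[4.7,0.5,0,6,13,55,0.05],[4.7,0.5,0,6,15.5,68,0.05],[4.7,0.5,0,6,17.5,80,0.05],[4.7,0.5,0,6,18,88,0.05],[4.7,0.5,0,6,18,92,0.05],[4.7,0.5,0,6,18,92,0.05]],
  ],
)

```text
t: 24.3
position: [0.6234, 0.0222, 0.0994]
eef_rot: [0.088, -0.665, 0.735, -0.096]
force: [-0.9, -0.1, -3.2]
width: 0.132
```

Run:
```python
from h import *
p,r,s=pose(); print(p,'B now',p+.09*r.apply([0,0,1]),s['width'],s['force'],np.round(s['joint_positions'],2))
pp=snapshot('scene');save(pp,'s15'); cv2.imwrite('pics/s15c.png',cv2.resize(pp['frame'][120:300,200:420,::-1],None,fx=3.5,fy=3.3))
```

```text
[0.62336097 0.02215543 0.09944704] B now [0.64653063 0.01991128 0.01250953] 0.13238022974078006 [-0.94900857 -0.09195753 -3.24034588] [ 0.34  0.39 -0.45  0.23 -0.51 -0.63]
```

View pics/s15c.png

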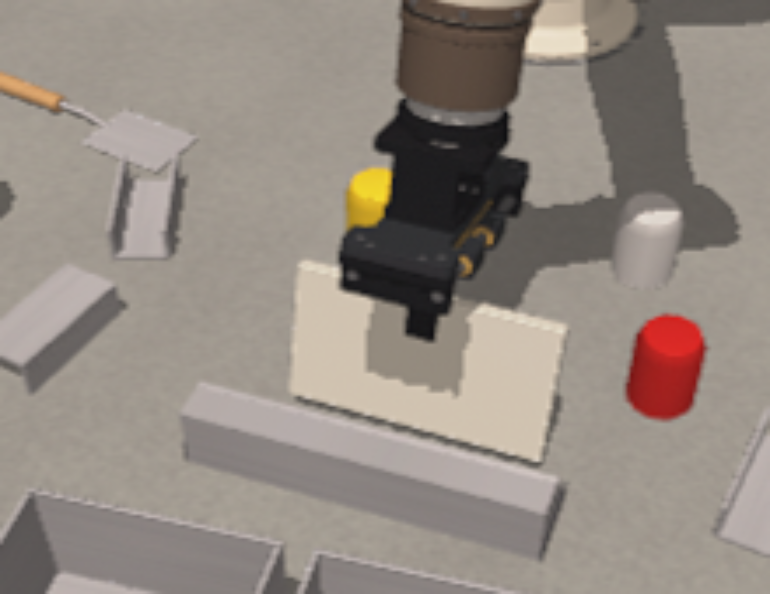

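Emit:
apply_moves(
  deltas=[
    [[0,0,0,0,0,3,0.05],[0,0,0,0,0,6,0.05],[0,0,0,0,0,8.5,0.05],[0,0,0,0,0,10,0.05],[0,0,0,0,0,10,0.05]],
  ],
)

```text
t: 24.77
position: [0.6264, 0.022, 0.0902]
eef_rot: [0.088, -0.665, 0.735, -0.097]
force: [-0.9, 0.2, -2.6]
width: 0.135
```

Run:
```python
from h import *
p,r,s=pose(); print(p,'B now',p+.09*r.apply([0,0,1]),s['width'],s['force'],np.round(s['joint_positions'],2))
```

```text
[0.62643807 0.02200877 0.09023189] B now [0.64967894 0.01978878 0.00331277] 0.13475370288457203 [-0.91329955  0.20262723 -2.57720421] [ 0.34  0.4  -0.45  0.24 -0.49 -0.64]
```

Emit:
apply_moves(
  deltas=[
    [[0,0,0,0,0,1,0.05],[0,0,0,0,0,2,0.05],[0,0,0,0,0,3,0.05],[0,0,0,0,0,3,0.05]],
  ],
)

```text
t: 25.1
position: [0.6271, 0.0219, 0.0871]
eef_rot: [0.088, -0.665, 0.735, -0.097]
force: [0.1, -0.1, -2.8]
width: 0.136
```

Emit:
apply_moves(
  deltas=[
    [[0,0,0,0,0,1,0.05],[0,0,0,0,0,2,0.05],[0,0,0,0,0,3,0.05],[0,0,0,0,0,3,0.05]],
  ],
)

```text
t: 25.43
position: [0.6294, 0.022, 0.0864]
eef_rot: [0.09, -0.666, 0.735, -0.098]
force: [-1.9, -1.5, 5.8]
width: 0.135
```

Emit:
apply_moves(
  deltas=[
    [[0,0,0,0,0,-1,0.15],[0,0,0,0,-1,-1,0.2],[0,0,0,0,-4,-1,0.3],[0,0,0,0,-8,-1,0.4],[0,0,0,0,-12,-1,0.5],[0,0,0,0,-17,-1,0.6],[0,0,0,0,-21,-1,0.7],[0,0,0,0,-24,-1,0.75],[0,0,0,0,-24,-1,0.75]],
  ],
  force=20,
)

```text
t: 26.18
position: [0.6532, 0.0199, 0.0939]
eef_rot: [0.09, -0.665, 0.735, -0.098]
force: [-0.9, 0.7, 0.5]
width: 0.646
```

Run:
```python
from h import *
p,r,s=pose(); print(p,s['width'],s['force'],np.round(s['joint_positions'],2))
pp=snapshot('scene');save(pp,'s16'); cv2.imwrite('pics/s16c.png',cv2.resize(pp['frame'][120:300,200:420,::-1],None,fx=3.5,fy=3.3))
pp=snapshot('wrist');save(pp,'w16')
```

```text
[0.65317337 0.01985582 0.09385066] 0.6464226432316661 [-0.94075133  0.66234581  0.5005549 ] [ 0.32  0.43 -0.38  0.22 -0.52 -0.6 ]
```

View pics/s16c.png

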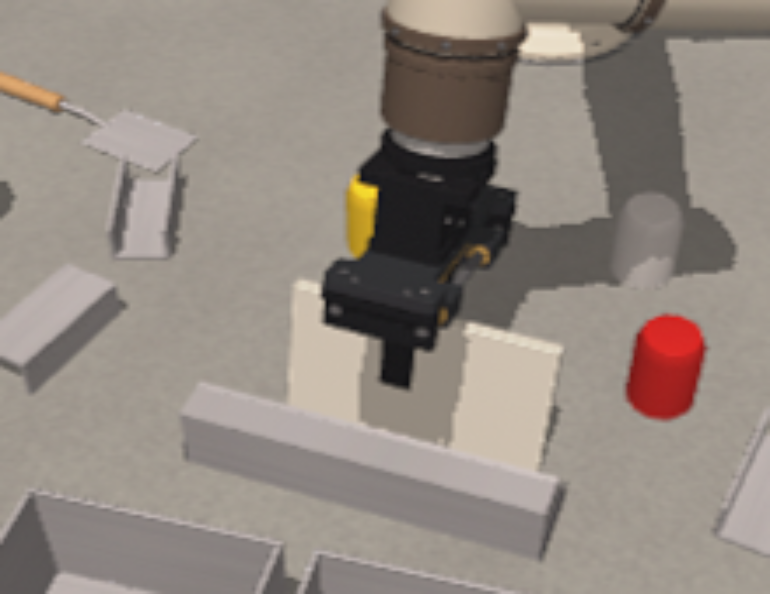

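View pics/w16.png

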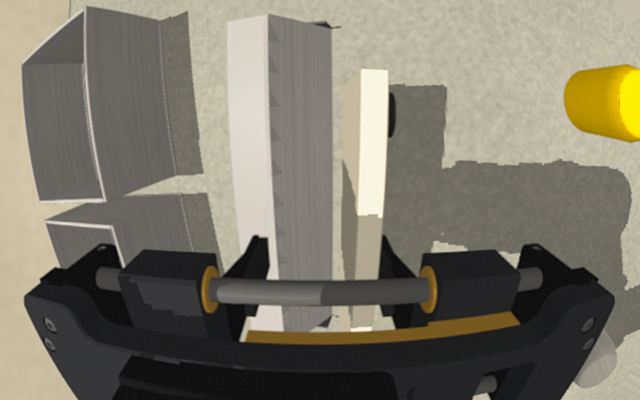

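Run:
```python
from h import *
B0=.649; ww=.646*87/2
P=[]
for th,D,a,half in [(68,28,15,29),(60,25,15,31),(52,23,15,33),(45,22,15,35),(37,20,14,37),(30,18,14,37),(25,16,13,37),(20,14,12,37),(16,12,12,37),(12,10,12,37),(9,8,12,37),(6,6,12,37)]:
    t=np.radians(th);ar=np.radians(a);h=5*max(0,1-th/35)
    C=np.array([B0-.12*np.cos(t),.12*np.sin(t)+h/1000])
    tip=C+D/1000*np.array([np.sin(ar),-np.cos(ar)]); T=tip+half/1000*np.array([np.cos(ar),np.sin(ar)])
    P.append(([T[0],.0199-(T[0]-.6532)*.096,T[1]],pitched(a,-5.5))); print(np.round(tip,3),np.round(T,3))
rows(P)
```

```text
[0.611 0.084] [0.639 0.092]
[0.595 0.08 ] [0.625 0.088]
[0.581 0.072] [0.613 0.081]
[0.57  0.064] [0.604 0.073]
[0.558 0.053] [0.594 0.062]
[0.549 0.043] [0.585 0.052]
[0.544 0.037] [0.58  0.045]
[0.539 0.029] [0.575 0.037]
[0.536 0.024] [0.572 0.032]
[0.534 0.018] [0.57  0.026]
[0.532 0.015] [0.568 0.022]
[0.531 0.011] [0.567 0.019]
[-0.2, 0.0, -0.2, -0.2, 12.9, -1.7]
[-0.2, 0.0, -0.2, -0.2, 27.4, -1.6]
[-0.2, 0.0, -0.2, -0.1, 41.3, 1.8]
[-0.2, 0.0, -0.2, -0.1, 52.4, 7.3]
[-1.2, 0.0, -0.2, -0.1, 64.7, 15.2]
[-1.2, 0.0, -0.2, -0.0, 75.6, 22.2]
[-2.2, 0.0, -0.2, 0.0, 82.8, 27.8]
[-3.2, 0.0, -0.2, 0.0, 89.2, 34.0]
[-3.2, 0.0, -0.2, 0.0, 93.5, 38.5]
[-3.2, 0.0, -0.2, 0.1, 97.4, 43.3]
[-3.2, 0.0, -0.2, 0.1, 99.9, 46.5]
[-3.2, 0.0, -0.2, 0.1, 102.1, 49.9]
```

Emit:
apply_moves(
  deltas=[
    [[0,0,0,0,6,-1,0.65],[0,0,0,0,13,-1.7,0.67],[0,0,0,0,20,-1.7,0.69],[0,0,0,0,27,-1.6,0.71],[0,0,0,0,34,0,0.74],[0,0,0,0,41,2,0.76],[0,0,0,0,47,4.5,0.78],[0,0,0,0,52.5,7.5,0.8],[0,0,0,0,52.5,7.5,0.8]],
  ],
)

```text
t: 27.03
position: [0.6015, 0.0241, 0.0709]
eef_rot: [0.088, -0.666, 0.735, -0.097]
force: [-0.7, -0.1, 0.1]
width: 0.79
```

Run:
```python
from h import *
p,r,s=pose(); print(p,s['width'],s['force'],np.round(s['joint_positions'],2))
pp=snapshot('scene');save(pp,'s17'); cv2.imwrite('pics/s17c.png',cv2.resize(pp['frame'][120:300,200:420,::-1],None,fx=3.5,fy=3.3))
pp=snapshot('wrist');save(pp,'w17')
```

```text
[0.60154882 0.02406164 0.07091385] 0.7901135363438644 [-0.65632351 -0.10050672  0.11898124] [ 0.36  0.39 -0.55  0.3  -0.4  -0.72]
```

View pics/s17c.png

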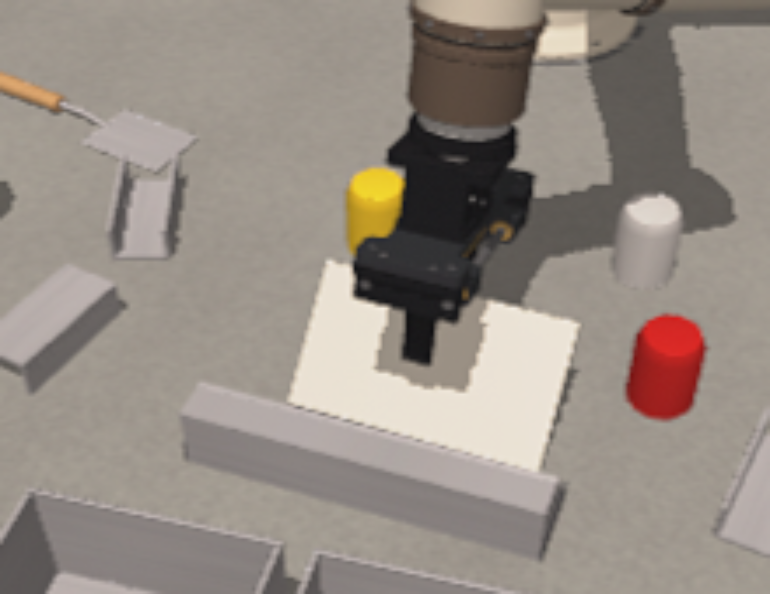

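View pics/w17.png

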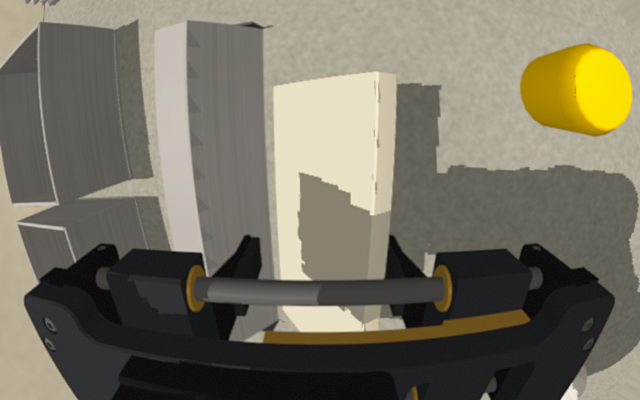

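Run:
```python
from h import *
rows([([x+.005,.0199-(x-.6482)*.096,z],pitched(a,-5.5)) for x,z,a in [(.594,.062,14),(.585,.052,14),(.58,.045,13),(.575,.037,12),(.572,.032,12),(.57,.026,12),(.567,.021,12),(.555,.019,12),(.535,.019,12)]])
```

```text
[-1.2, 0.0, -0.1, -0.2, 6.9, 8.6]
[-1.2, 0.0, -0.1, -0.1, 18.3, 15.9]
[-2.2, 0.0, -0.1, -0.1, 24.9, 21.3]
[-3.2, 0.0, -0.1, -0.1, 31.9, 27.7]
[-3.2, 0.0, -0.1, -0.1, 36.1, 31.8]
[-3.2, 0.0, -0.1, -0.1, 39.6, 37.0]
[-3.2, 0.0, -0.1, -0.1, 43.8, 41.1]
[-3.2, 0.0, -0.1, -0.0, 56.0, 39.8]
[-3.2, 0.0, -0.1, 0.0, 75.4, 34.6]
```

Emit:
apply_moves(
  deltas=[
    [[-1,0,0,0,3.5,4.5,0.82],[-1,0,0,0,7,8.5,0.85],[-1,0,0,0,12,12,0.85],[-1,0,0,0,18,16,0.85],[-2,0,0,0,25,21,0.85],[-3,0,0,0,32,27.5,0.85],[-3,0,0,0,36,31.5,0.85],[-3,0,0,0,39.5,37,0.85],[-3,0,0,0,41.5,38.5,0.85],[-3,0,0,0,43.5,40,0.85]],
  ],
)

```text
t: 27.97
position: [0.5719, 0.0277, 0.0217]
eef_rot: [0.072, -0.668, 0.737, -0.078]
force: [0.7, -0.6, -0.1]
width: 0.852
```

Run:
```python
from h import *
p,r,s=pose(); print(p,s['width'],s['force'],np.round(s['joint_positions'],2))
pp=snapshot('scene');save(pp,'s18'); cv2.imwrite('pics/s18c.png',cv2.resize(pp['frame'][120:300,200:420,::-1],None,fx=3.5,fy=3.3))
```

```text
[0.57194281 0.0276686  0.02170767] 0.8520312795294099 [ 0.71042999 -0.62838611 -0.06139456] [ 0.37  0.45 -0.63  0.31 -0.31 -0.76]
```

View pics/s18c.png

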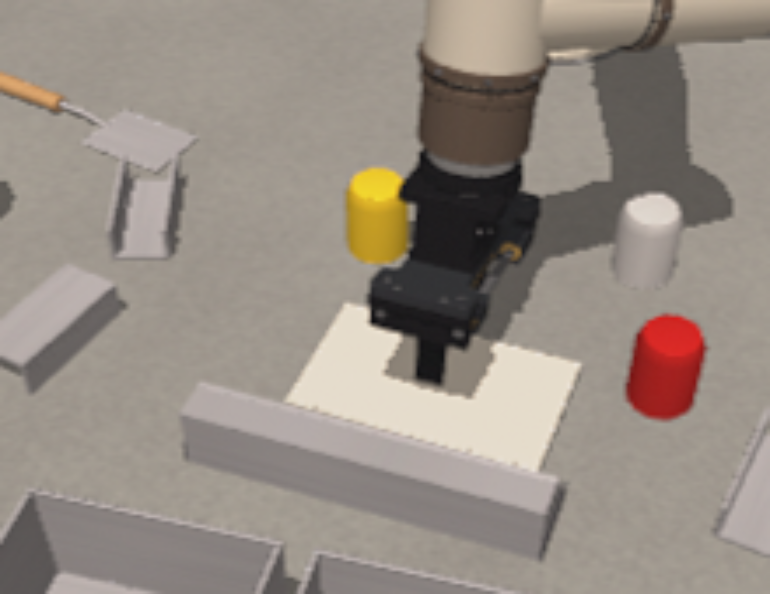

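Emit:
apply_moves(
  deltas=[
    [[0,0,0,0,4,-1,0.85],[0,0,0,0,8,-2,0.85],[0,0,0,0,14,-3,0.85],[0,0,0,0,20,-4.5,0.85],[0,0,0,0,24,-5.5,0.85],[0,0,0,0,24,-5.5,0.85]],
  ],
)

```text
t: 28.52
position: [0.5456, 0.0297, 0.0219]
eef_rot: [0.071, -0.668, 0.737, -0.078]
force: [0.3, 0.1, 0.2]
width: 0.849
```

Run:
```python
from h import *
p,r,s=pose(); print(p,s['width'],s['force'],np.round(s['joint_positions'],2))
pp=snapshot('scene');save(pp,'s19'); cv2.imwrite('pics/s19c.png',cv2.resize(pp['frame'][120:300,200:420,::-1],None,fx=3.5,fy=3.3))
```

```text
[0.54555544 0.02966782 0.02190614] 0.8490644318421229 [0.2594252  0.08770282 0.18227141] [ 0.39  0.41 -0.72  0.37 -0.27 -0.84]
```

View pics/s19c.png

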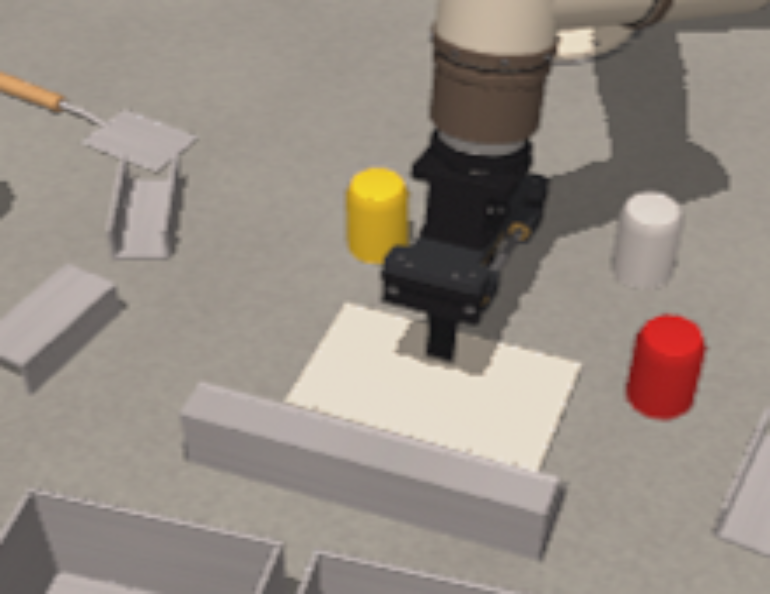

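Run:
```python
from h import *
pp=snapshot('top');save(pp,'t19');cv2.imwrite('pics/t19c.png',cv2.resize(pp['frame'][110:210,250:390,::-1],None,fx=5.5,fy=5.5,interpolation=cv2.INTER_CUBIC))
```

```text
(no output)
```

View pics/t19c.png

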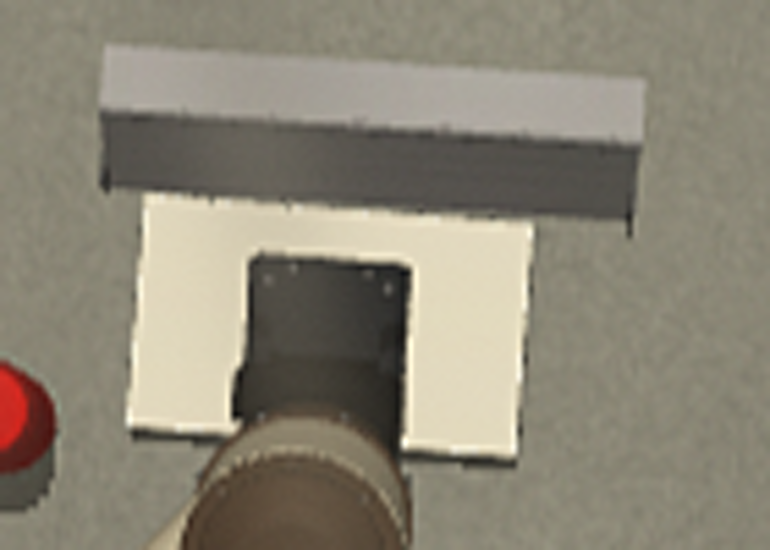

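Run:
```python
from h import *
pp=snapshot('top')
g=lambda u,v:(250+u/5.5,110+v/5.5)
c=[ray(pp,*g(*q),.017) for q in [(147,192),(533,225),(517,452),(130,428)]]
print(np.round(c,4),np.mean(c,0))
for i,j in[(0,1),(3,2)]:
    d=c[i]-c[j];print(np.degrees(np.arctan2(-d[0],d[1])),np.linalg.norm(d))
c=[ray(pp,*g(*q),0) for q in [(105,187),(630,222)]];d=c[0]-c[1];print(np.round(c,4),np.degrees(np.arctan2(-d[0],d[1])),np.linalg.norm(d))
p=pp
print([(round(d['score'],2),np.round(d['position'],3)) for d in landmark_of(p,'kerb')])
rows([([.545,.014,.017],pitched(10,-5.5)),([.572,.0115,.0165],pitched(10,-5.5)),([.582,.0105,.0165],pitched(10,-5.5))])
```

```text
[[ 0.6688  0.1146  0.017 ]
 [ 0.6477 -0.0828  0.017 ]
 [ 0.5313 -0.0719  0.017 ]
 [ 0.5478  0.1254  0.017 ]] [0.59889059 0.02133521 0.017     ]
-6.110338957603697 0.19857288693102731
-4.767630828388725 0.1980100018902073
[[ 0.6748  0.1378  0.    ]
 [ 0.6508 -0.1345  0.    ]] -5.031985155903038 0.27335090721367894
[(0.57, array([0.663, 0.006, 0.004]))]
[-2.2, 0.0, -0.1, 16.3, 1.8, 4.7]
[-2.2, 0.0, -0.1, 16.1, -24.6, 11.0]
[-2.2, 0.0, -0.1, 16.1, -34.4, 13.1]
```

Emit:
apply_moves(
  deltas=[
    [[-2,0,0,8,1,2,0.85],[-2,0,0,16,2,5,0.85],[-2,0,0,16,-6,7,0.85],[-2,0,0,16,-14,9,0.85],[-2,0,0,16,-20,10,0.85],[-2,0,0,16,-24,11,0.85],[-2,0,0,16,-27,11.5,0.85],[-2,0,0,16,-30,12.2,0.85],[-2,0,0,16,-30,12.2,0.85]],
  ],
)

```text
t: 29.47
position: [0.5775, 0.0109, 0.0162]
eef_rot: [0.059, -0.669, 0.738, -0.065]
force: [-0.4, -0.3, 0.1]
width: 0.853
```

Run:
```python
from h import *
p,r,s=pose(); print(p,s['width'],s['force'],np.round(s['joint_positions'],2))
```

```text
[0.57746174 0.01086534 0.01615503] 0.8525614662688561 [-0.36796357 -0.29619635  0.11291494] [ 0.33  0.47 -0.56  0.2  -0.38 -0.61]
```

Emit:
apply_moves(
  deltas=[
    [[0,0,0,0,-1.5,0.3,0.85],[0,0,0,0,-3,0.6,0.85],[0,0,0,0,-4.5,0.9,0.85],[0,0,0,0,-4.5,0.9,0.85]],
  ],
)

```text
t: 29.8
position: [0.5821, 0.0104, 0.016]
eef_rot: [0.059, -0.669, 0.738, -0.065]
force: [-1.3, 0.2, 0.0]
width: 0.852
```

Emit:
apply_moves(
  deltas=[
    [[0,0,0,0,-1,0.2,0.85],[0,0,0,0,-2,0.4,0.85],[0,0,0,0,-3,0.6,0.85],[0,0,0,0,-3,0.6,0.85]],
  ],
)

```text
t: 30.13
position: [0.584, 0.0098, 0.0155]
eef_rot: [0.058, -0.669, 0.738, -0.065]
force: [-4.3, 0.8, 1.1]
width: 0.849
```

Run:
```python
from h import *
p,r,s=pose(); print(p,s['width'],s['force'],np.round(s['joint_positions'],2))
pp=snapshot('top');cv2.imwrite('pics/t20c.png',cv2.resize(pp['frame'][110:210,250:390,::-1],None,fx=5.5,fy=5.5,interpolation=cv2.INTER_CUBIC))
```

```text
[0.58403612 0.00976652 0.01549914] 0.8493615513071513 [-4.28753623  0.7680587   1.11307815] [ 0.33  0.48 -0.54  0.19 -0.4  -0.6 ]
```

View pics/t20c.png

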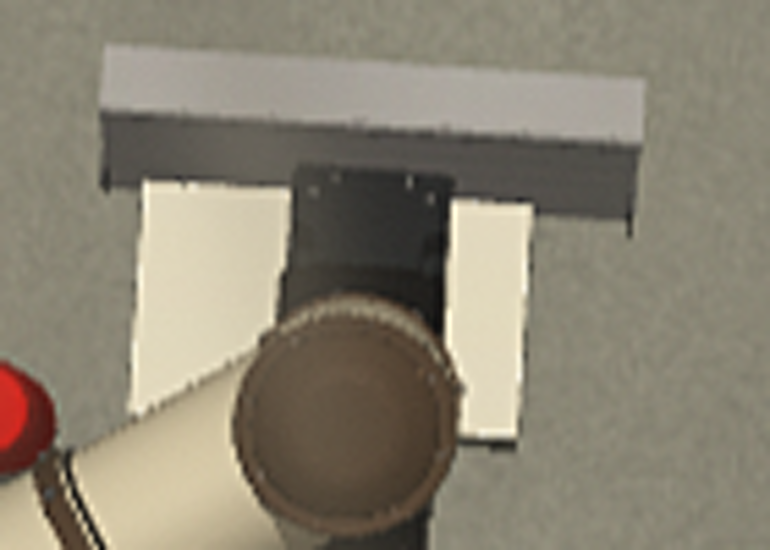

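Emit:
apply_moves(
  deltas=[
    [[0,0,0,0,-1,0.2,0.85],[0,0,0,0,-2,0.4,0.85],[0,0,0,0,-2,0.4,0.85]],
  ],
)

```text
t: 30.43
position: [0.5848, 0.0091, 0.0149]
eef_rot: [0.057, -0.669, 0.739, -0.064]
force: [-5.9, 0.5, 2.3]
width: 0.847
```

Run:
```python
from h import *
p,r,s=pose(); print(p,s['width'],s['force'])
rows([([.572,.011,.0165],pitched(10,-5.5)),([.572,.011,.08],pitched(10,-5.5)),([.572,.011,.20],pitched(0,-5.5)),([.57,-.15,.25],pitched(0,-5.5))])
```

```text
[0.58476861 0.00914802 0.01491585] 0.8468743119269468 [-5.88120625  0.52170645  2.25051597]
[0.2, -0.1, -0.2, -0.6, 12.4, -3.8]
[0.2, -0.1, -0.2, -0.5, 1.6, -66.3]
[-9.8, -0.1, -0.2, -0.3, -18.9, -184.6]
[-9.8, -0.1, -0.2, 160.2, -41.2, -231.2]
```

Emit:
apply_moves(
  deltas=[
    [[0,0,0,0,4,-1,0.85],[0,0,0,0,12,-4,0.9],[0,0,0,0,8,-30,1],[0,0,0,0,2,-66,1],[-3,0,0,0,-6,-100,1],[-6,0,0,20,-12,-140,1],[-10,0,0,50,-20,-180,1],[-10,0,0,85,-27,-200,1],[-10,0,0,120,-34,-220,1],[-10,0,0,160,-41,-231,1],[-10,0,0,160,-41,-231,1]],
  ],
)

```text
t: 31.35
position: [0.5715, -0.1542, 0.254]
eef_rot: [0.001, -0.67, 0.743, -0.004]
force: [0.6, -0.3, 0.3]
width: 0.999
```

Run:
```python
from h import *
for n in ['scene','top']:
    p=snapshot(n); save(p,n+'21')
    for l in ['trough1','cap1','board','kerb']: print(n,l,[(round(d['score'],2),np.round(d['position'],3).tolist()) for d in landmark_of(p,l)[:4]])
    if n=='top':
        for l in ['trough1','cap1','board']:
            for m in masks_of(p,l)[:3]:
                k=m['pixels'].astype(np.uint8); cs,_=cv2.findContours(k,0,1); c=max(cs,key=cv2.contourArea); print(l,m['score'],cv2.minAreaRect(c))
        cv2.imwrite('pics/t21c.png',cv2.resize(p['frame'][100:250,180:440,::-1],None,fx=3,fy=3,interpolation=cv2.INTER_CUBIC))
to([.45,-.275,.2])
```

```text
scene trough1 [(0.77, [0.634, 0.289, 0.0])]
scene cap1 [(0.73, [0.624, -0.285, -0.001])]
scene board [(0.78, [0.608, 0.024, 0.015])]
scene kerb [(0.69, [0.667, 0.008, 0.001])]
top trough1 [(0.97, [0.455, -0.276, 0.001]), (0.91, [0.637, 0.284, -0.002]), (0.37, [0.607, 0.445, -0.0])]
top cap1 [(0.57, [0.626, -0.286, 0.003])]
top board []
top kerb []
trough1 0.91 ((418.00006103515625, 216.99998474121094), (40.47714614868164, 21.50348663330078), 71.56504821777344)
trough1 0.6 ((216.63462829589844, 157.32693481445312), (21.768890380859375, 40.39992141723633), 11.309932708740234)
board 0.71 ((280.214599609375, 180.4012908935547), (18.73648452758789, 11.595656394958496), 31.607500076293945)
board 0.27 ((177.0, 208.0), (16.0, 24.0), 90.0)
row [0.0, 0.0, 0.0] [136.9, 106.9, 50.2] |pos [ 570.  -149.2  249.7] w 1.0 F [ 0.7  0.2 -0.6] t 32.0
```

View pics/t21c.png

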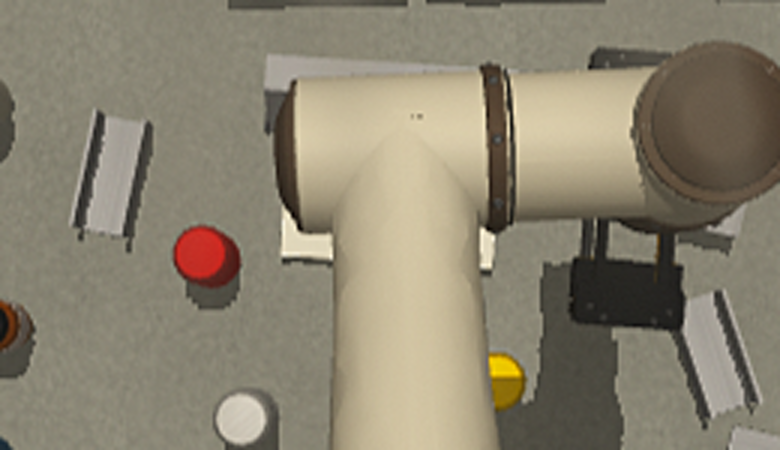

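Run:
```python
from h import *
to([.457,-.276,.2],down(17)); print(arm.sense()['joint_positions'])
```

```text
row [0.1, -0.2, 67.4] [137.2, 99.8, 50.2] |pos [ 570.  -149.2  249.7] w 1.0 F [ 0.7  0.2 -0.6] t 32.0
[ 0.01936166  0.30765397 -0.03843895  0.00147691 -1.22786708 -0.11819377]
```

Emit:
apply_moves(
  deltas=[
    [[0,0,6,15,10,0,1],[0,0,12,40,28,0,1],[0,0,18,65,45,10,1],[0,0,24,90,65,20,1],[0,0,30,115,85,30,1],[0,0,36,137,100,40,1],[0,0,43,137,100,50,1],[0,0,50,137,100,50,1],[0,0,57,137,100,50,1],[0,0,63,137,100,50,1],[0,0,67,137,100,50,1],[0,0,67,137,100,50,1]],
  ],
)

```text
t: 33.0
position: [0.4569, -0.2758, 0.2002]
eef_rot: [-0.002, -0.15, 0.989, -0.001]
force: [0.4, 0.4, -0.3]
width: 1.0
```

```bash
cat >> h.py <<'E'
def wray(p,pos,r,u,v,z):
    f=200/np.radians(p['fov_y']/2) if False else 200/np.tan(np.radians(p['fov_y']/2))
    d=np.array([u-p['cx'],v-p['cy']]);rr=np.linalg.norm(d);th=rr/f
    c=np.array([*(np.sin(th)*d/max(rr,1e-9)),np.cos(th)]);H=np.array(p['hand_eye'])
    o=r.apply(H[:3,3])+pos;dw=r.apply(H[:3,:3]@c); return o+dw*(z-o[2])/dw[2]
def wproj(p,pos,r,X):
    H=np.array(p['hand_eye']);f=200/np.tan(np.radians(p['fov_y']/2))
    c=H[:3,:3].T@(r.inv().apply(np.array(X)-pos)-H[:3,3]); th=np.arctan2(np.hypot(c[0],c[1]),c[2]);k=f*th/max(np.hypot(c[0],c[1]),1e-9)
    return np.array([p['cx']+k*c[0],p['cy']+k*c[1]])
E
python3 - <<'E'
from h import *
pos,r,s=pose(); p=snapshot('wrist'); save(p,'w22')
print(pos,s['joint_positions'])
for l in ['trough1','cap1']: print(l,[(round(d['score'],2),np.round(d['position'],4).tolist()) for d in landmark_of(p,l)[:4]])
E
```

```text
[ 0.45686267 -0.2757993   0.20018319] [-0.23770244  0.24894819 -0.24988411  0.00247547 -1.07461892 -1.03236277]
trough1 [(0.89, [0.4538, -0.2701, -0.0027])]
cap1 [(0.82, [0.6248, -0.2885, 0.0014])]
```

View pics/w22.png

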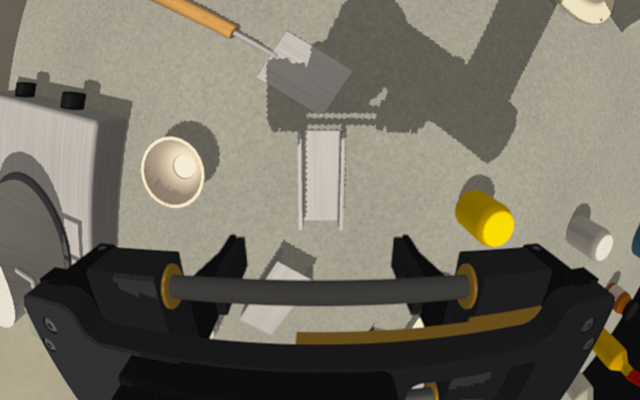

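Run:
```python
from h import *
pos,r,s=pose(); p=snapshot('wrist'); 
c=[wray(p,pos,r,u,v,.036) for u,v in [(299,128),(344,126),(342,229),(301,228)]]
print(np.round(c,4),np.mean(c,0))
for i,j in [(3,0),(2,1)]:
    d=c[i]-c[j]; print(np.linalg.norm(d),np.degrees(np.arctan2(d[1],d[0])))
print(np.linalg.norm(c[0]-c[1]),np.linalg.norm(c[2]-c[3]))
to([.455,-.2745,.022],down(17))
```

```text
[[ 0.406  -0.3127  0.036 ]
 [ 0.3898 -0.2683  0.036 ]
 [ 0.5005 -0.2335  0.036 ]
 [ 0.5133 -0.2785  0.036 ]] [ 0.45238505 -0.27326817  0.036     ]
0.1125692159043688 17.66855817872212
0.11602112362331704 17.489482946368312
0.04723413065832984 0.04685190325763615
row [-0.0, -0.2, 0.5] [0.8, 1.9, 178.2] |pos [ 456.9 -275.8  200.2] w 0.996 F [ 0.7  0.7 -0.2] t 33.2
```

Emit:
apply_moves(
  deltas=[
    [[0,0,0.5,3,2.5,40,1],[0,0,0.5,3,2.5,80,1],[0,0,0.5,3,2.5,120,1],[0,0,0.5,3,2.5,160,1],[0,0,0.5,3,2.5,182,1],[0,0,0.5,3,2.5,188,1],[0,0,0.5,3,2.5,188,1],[0,0,0.5,3,2.5,188,0.45],[0,0,0.5,3,2.5,188,0.45],[0,0,0.5,3,2.5,188,0.45],[0,0,0.5,3,2.5,188,0.45],[0,0,0.5,3,2.5,188,0.45]],
  ],
  force=25,
)

```text
t: 34.2
position: [0.4534, -0.2747, 0.0134]
eef_rot: [-0.001, -0.147, 0.989, -0.001]
force: [0.0, 0.3, 0.8]
width: 0.704
```

Run:
```python
from h import *
p,r,s=pose(); print(p,s['width']*87,s['force'],np.degrees(np.arctan2(-r.apply([0,1,0])[0],r.apply([0,1,0])[1])))
p=snapshot('top');cv2.imwrite('pics/t23.png',cv2.resize(p['frame'][100:240,240:400,::-1],None,fx=5,fy=4,interpolation=cv2.INTER_CUBIC))
p=snapshot('scene'); print([(round(d['score'],2),np.round(d['position'],4).tolist()) for d in landmark_of(p,'board')[:4]])
```

```text
[ 0.45336988 -0.27474473  0.01339159] 61.285311832586444 [0.0472176  0.25561379 0.77388969] 16.957024555115197
[(0.69, [0.6055, 0.0249, 0.0133])]
```

View pics/t23.png

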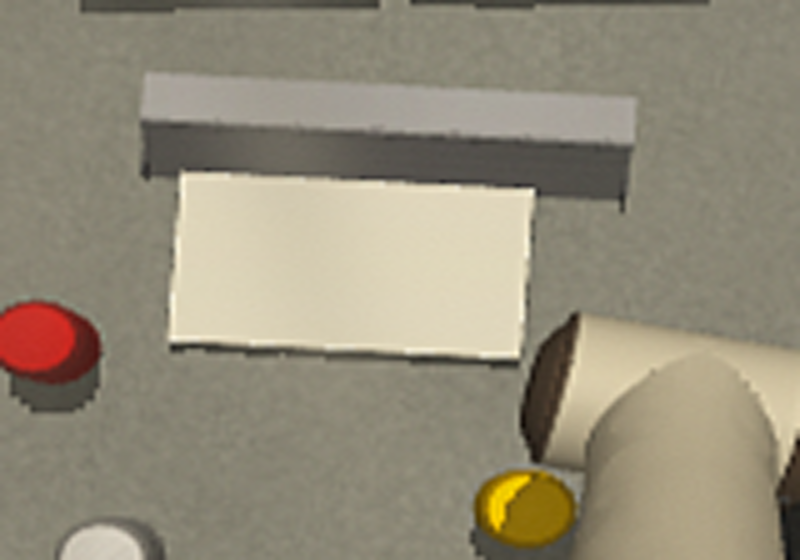

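Emit:
apply_moves(
  deltas=[
    [[0,0,0.5,0,0,0,0.45],[0,0,0.5,0,0,0,0.45],[0,0,0.5,0,0,0,0.45],[0,0,0.5,0,0,0,0.45]],
  ],
)

```text
t: 34.68
position: [0.4528, -0.2746, 0.0127]
eef_rot: [-0.001, -0.143, 0.99, -0.001]
force: [-0.6, 1.3, 1.4]
width: 0.574
```

```bash
cat > edge.py <<'E'
from h import *
from scipy.ndimage import map_coordinates
def line(p,a,b,z,n=60,w=4,chan=None):
    """subpixel strongest gradient across segment a-b (px); returns world endpoints yaw"""
    g=cv2.cvtColor(p['frame'],cv2.COLOR_RGB2GRAY).astype(float); a=np.array(a,float);b=np.array(b,float)
    t=(b-a)/np.linalg.norm(b-a);nn=np.array([-t[1],t[0]]);pts=[];off=np.arange(-w,w+.01,.25)
    for s in np.linspace(.06,.94,n):
        c=a+(b-a)*s; q=c[:,None]+nn[:,None]*off; v=map_coordinates(g,[q[1],q[0]],order=1); d=np.abs(np.gradient(np.convolve(v,np.ones(3)/3,'same')))[3:-3]; i=d.argmax()+3
        pts.append(ray(p,*(c+nn*off[i]),z))
    pts=np.array(pts); k=np.ones(n,bool)
    for _ in range(5):
        co=np.polyfit(pts[k,1],pts[k,0],1); e=pts[:,0]-np.polyval(co,pts[:,1]); k=np.abs(e)<max(2*np.std(e[k]),.0004)
    return co,k.sum(),np.std(e[k])
E
python3 - <<'E'
from edge import *
p=snapshot('top')
g=lambda u,v:(240+u/5,100+v/4)
for nm,a,b,z in [('kerbfoot -y part',(540,200),(620,205),0),('kerbtop front',(148,122),(628,143),.06),('kerbtop back',(148,73),(632,97),.06),('board +x',(185,172),(530,188),.017),('board -x',(175,343),(517,355),.017)]:
    co,n,sd=line(p,g(*a),g(*b),z); print(nm,'x=%.4f at y=.02, yaw %.2f'%(np.polyval(co,.02),-np.degrees(np.arctan(co[0]))),n,sd)
to([.453,-.274,.15],down(17))
E
```

```text
kerbfoot -y part x=0.6644 at y=.02, yaw -4.50 56 0.0005439757632087067
kerbtop front x=0.6949 at y=.02, yaw -4.99 57 0.0005987856322645842
kerbtop back x=0.7276 at y=.02, yaw -5.02 57 0.0005958553977585548
board +x x=0.6683 at y=.02, yaw -4.95 60 0.0007824198378764383
board -x x=0.5467 at y=.02, yaw -5.04 60 0.0007081874294310556
row [-0.1, -0.2, -0.6] [0.0, 0.4, -137.3] |pos [ 452.8 -274.6   12.7] w 0.573 F [0.3 1.9 1.5] t 34.7
```

Run:
```python
from h import *
rows([([.453,-.274,.15],down(17)),([.604,-.013,.14],down(-5)),([.604,-.013,.032],down(-5))])
```

```text
[-0.1, -0.2, -0.6, 0.0, 0.4, -137.3]
[-0.1, -0.2, 21.4, -218.7, 208.0, -128.1]
[-0.1, -0.2, 21.4, -219.0, 208.1, -20.1]
```

Emit:
apply_moves(
  deltas=[
    [[0,0,0,0,0,-10,0.45],[0,0,0,0,0,-40,0.45],[0,0,0,0,0,-80,0.45],[0,0,0,0,0,-120,0.45],[0,0,0,0,0,-135,0.45],[0,0,0,0,0,-135,0.45]],
  ],
  force=30,
)

```text
t: 35.23
position: [0.456, -0.2754, 0.1533]
eef_rot: [0.004, -0.143, 0.99, -0.003]
force: [0.7, -0.6, -1.9]
width: 0.571
```

Run:
```python
from h import *
rows([([.604,-.013,.145],down(-5)),([.604,-.013,.032],down(-5))]); print(arm.sense()['width'],arm.sense()['position'],arm.sense()['force'])
```

```text
[-0.4, 0.4, 21.5, -216.4, 209.6, 8.1]
[-0.4, 0.4, 21.5, -215.7, 210.5, 121.1]
0.5714759544064935 [ 0.45599554 -0.27542586  0.15329795] [ 0.71545563 -0.56660692 -1.8873482 ]
```

Emit:
apply_moves(
  deltas=[
    [[0,0,2,-18,18,0,0.45],[0,0,5,-45,44,2,0.45],[0,0,8,-72,70,4,0.45],[0,0,11,-99,96,6,0.45],[0,0,14,-126,122,8,0.45],[0,0,17,-153,148,8,0.45],[0,0,20,-180,174,8,0.45],[0,0,21.5,-203,197,8,0.45],[0,0,21.5,-216,209.5,8,0.45],[0,0,21.5,-216,209.5,8,0.45],[0,0,21.5,-216,209.5,8,0.45]],
  ],
)

```text
t: 36.15
position: [0.6029, -0.0127, 0.1436]
eef_rot: [0.003, 0.043, 0.999, -0.003]
force: [-0.3, -0.5, -2.7]
width: 0.573
```

Run:
```python
from h import *
rows([([.604,-.013,.032],down(-5))]); print(arm.sense()['position'],arm.sense()['width'])
p=snapshot('scene'); cv2.imwrite('pics/s24c.png',cv2.resize(p['frame'][120:300,200:420,::-1],None,fx=3.5,fy=3.3))
```

```text
[-0.3, 0.3, 0.1, -0.5, 0.4, 111.6]
[ 0.60288467 -0.01266618  0.14364172] 0.5734882200376753
```

View pics/s24c.png

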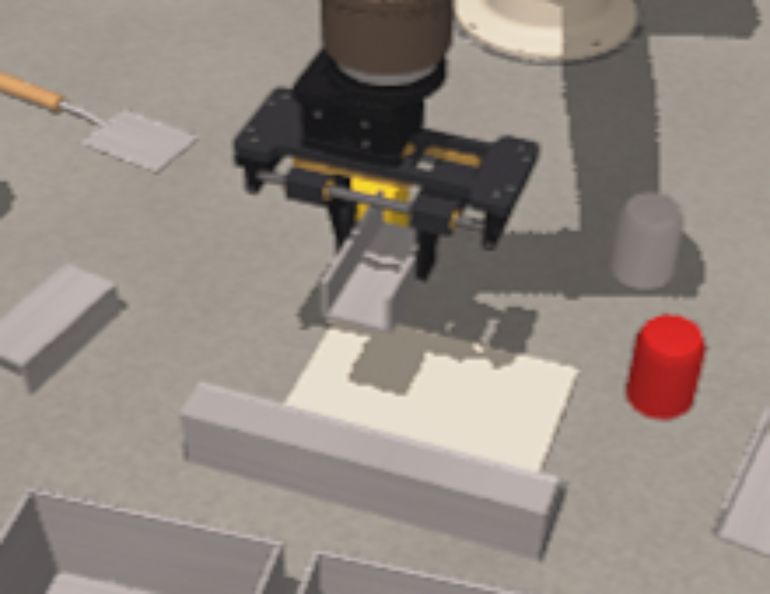

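Emit:
apply_moves(
  deltas=[
    [[0,0,0,0,0,30,0.45],[0,0,0,0,0,65,0.45],[0,0,0,0,0,90,0.45],[0,0,0,0,0,104,0.45],[0,0,0,0,0,110,0.45],[0,0,0,0,0,113,0.45],[0,0,0,0,0,114.5,0.45],[0,0,0,0,0,114.5,0.45]],
  ],
)

```text
t: 36.87
position: [0.6038, -0.0146, 0.0306]
eef_rot: [0.004, 0.044, 0.999, -0.003]
force: [-0.1, -0.6, -1.1]
width: 0.573
```

Emit:
apply_moves(
  deltas=[
    [[0,0,0,0,0,1,0.45],[0,0,0,0,0,2,0.45],[0,0,0,0,0,2,0.45]],
  ],
)

```text
t: 37.12
position: [0.605, -0.0145, 0.0301]
eef_rot: [0.005, 0.043, 0.999, -0.002]
force: [-0.2, -0.9, 2.5]
width: 0.572
```

Contact. Opening to about 75 mm and leaving upward.

Emit:
apply_moves(
  deltas=[
    [[0,0,0,0,0,0,0.65],[0,0,0,0,0,-1,0.8],[0,0,0,0,0,-1,0.85],[0,0,0,0,0,-1,0.85],[0,0,0,0,0,-1,0.85],[0,0,0,0,0,-30,0.85],[0,0,0,0,0,-70,1],[0,0,0,0,0,-110,1],[0,0,0,0,0,-150,1],[0,0,0,0,0,-170,1],[0,0,0,0,0,-170,1]],
  ],
)

```text
t: 38.03
position: [0.6064, -0.0133, 0.2068]
eef_rot: [0.011, 0.043, 0.999, -0.002]
force: [-0.1, 0.4, 0.1]
width: 0.995
```

Run:
```python
from h import *
pos,r,s=pose();p=snapshot('wrist'); save(p,'w25'); print(pos)
print([(round(d['score'],2),np.round(d['position'],4).tolist()) for d in landmark_of(p,'trough1')[:4]])
p=snapshot('scene')
print([(round(d['score'],2),np.round(d['position'],4).tolist()) for d in landmark_of(p,'trough1')[:4]])
print([(round(d['score'],2),np.round(d['position'],4).tolist()) for d in landmark_of(p,'cap1')[:4]])
to([.637,.287,.25],down(-12))
```

```text
[ 0.60636499 -0.01332642  0.20676743]
[(0.97, [0.6079, -0.0126, 0.0184]), (0.93, [0.6392, 0.2851, -0.0001]), (0.17, [0.6077, 0.0245, 0.0154])]
[(0.8, [0.6353, 0.2862, 0.0005]), (0.76, [0.6058, -0.017, 0.0174])]
[(0.97, [0.6226, -0.2844, -0.0037]), (0.58, [0.7116, 0.4127, -0.0005])]
row [-0.3, 0.4, 7.0] [-8.9, 302.3, -53.4] |pos [602.2 -13.7 198.1] w 1.001 F [ 0.  -0.4 -0.9] t 38.3
```

View pics/w25.png

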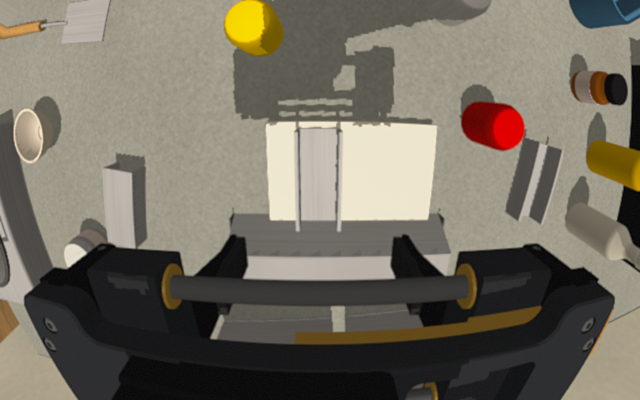

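Emit:
apply_moves(
  deltas=[
    [[0,0,1,0,20,-10,1],[0,0,2,0,55,-20,1],[0,0,3,-2,92,-30,1],[0,0,4,-3,130,-40,1],[0,0,5,-4,168,-40,1],[0,0,6,-6,206,-40,1],[0,0,7,-8,244,-40,1],[0,0,7,-9,280,-40,1],[0,0,7,-9,302,-30,1],[0,0,7,-9,302,-15,1],[0,0,7,-9,302,-5,1],[0,0,7,-9,302,0,1]],
  ],
)

```text
t: 39.28
position: [0.636, 0.2854, 0.1925]
eef_rot: [0.001, 0.104, 0.995, -0.005]
force: [-0.8, -0.8, -0.6]
width: 0.998
```

Run:
```python
from h import *
pos,r,s=pose();p=snapshot('wrist'); save(p,'w26'); print(pos)
print([(round(d['score'],2),np.round(d['position'],4).tolist()) for d in landmark_of(p,'trough1')[:4]])
p=snapshot('scene')
print([(round(d['score'],2),np.round(d['position'],4).tolist()) for d in landmark_of(p,'trough1')[:4]])
```

```text
[0.63602293 0.28542583 0.19254209]
[(0.95, [0.6082, -0.0122, 0.0144]), (0.56, [0.6362, 0.2871, -0.0018])]
[(0.89, [0.6092, -0.015, 0.0183]), (0.66, [0.4115, 0.1563, 0.0026]), (0.59, [0.6366, 0.2908, 0.0029])]
```

View pics/w26.png

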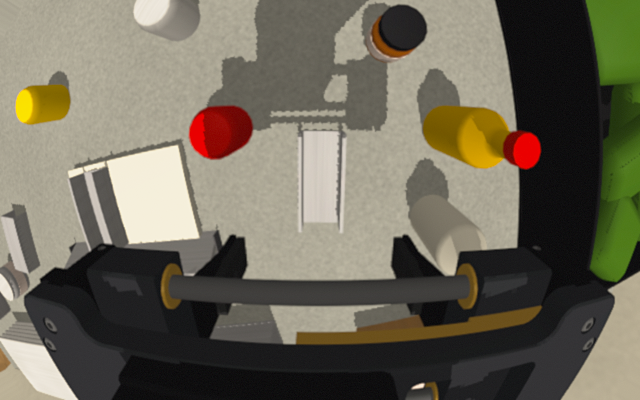

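Emit:
apply_moves(
  deltas=[
    [[0,0,0,4,1,40,1],[0,0,0,4,1,80,1],[0,0,0,4,1,115,1],[0,0,0,4,1,145,1],[0,0,0,4,1,165,1],[0,0,0,4,1,173,1],[0,0,0,4,1,174,0.45],[0,0,0,4,1,174,0.45],[0,0,0,4,1,174,0.45],[0,0,0,4,1,174,0.45],[0,0,0,4,1,174,0.45],[0,0,0,4,1,174,0.45]],
  ],
)

```text
t: 40.48
position: [0.6358, 0.2865, 0.0244]
eef_rot: [0.005, 0.105, 0.994, -0.002]
force: [0.1, -0.3, -0.5]
width: 0.628
```

Emit:
apply_moves(
  deltas=[
    [[0,0,0,0,0,0,0.45],[0,0,0,0,0,0,0.45],[0,0,0,0,0,-10,0.45],[0,0,0,0,0,-40,0.45],[0,0,0,0,0,-80,0.45],[0,0,0,0,0,-120,0.45],[0,0,0,0,0,-150,0.45],[0,0,0,0,0,-150,0.45]],
  ],
)

```text
t: 41.15
position: [0.6383, 0.289, 0.1846]
eef_rot: [0.011, 0.104, 0.994, 0.003]
force: [0.8, 0.5, -0.6]
width: 0.569
```

Run:
```python
from h import *
p,r,s=pose();print(p,s['width'])
rows([([.610,.066,.165],down(-5)),([.608,.066,.04],down(-5))])
p=snapshot('scene'); cv2.imwrite('pics/s27.png',p['frame'][...,::-1])
print([(round(d['score'],2),np.round(d['position'],4).tolist()) for d in landmark_of(p,'trough1')[:4]])
```

```text
[0.63832043 0.28899039 0.1845773 ] 0.5691574908736247
[0.4, 1.3, -7.0, -18.1, -224.2, 18.3]
[0.4, 1.3, -7.0, -13.4, -225.5, 143.2]
[(0.78, [0.6093, -0.0141, 0.0143]), (0.58, [0.6405, 0.2913, 0.1633]), (0.54, [0.5491, 0.0307, 0.0142])]
```

View pics/s27.png

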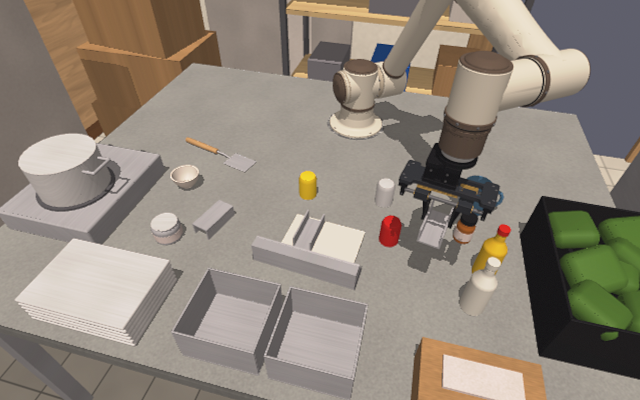

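Emit:
apply_moves(
  deltas=[
    [[0,0,-1,-2,-20,2,0.45],[0,1,-2,-5,-50,4,0.45],[0.4,1.3,-3,-8,-80,6,0.45],[0.4,1.3,-4,-11,-110,8,0.45],[0.4,1.3,-5,-14,-140,10,0.45],[0.4,1.3,-6,-16,-170,14,0.45],[0.4,1.3,-7,-18,-200,18,0.45],[0.4,1.3,-7,-18,-220,18,0.45],[0.4,1.3,-7,-18,-224,18,0.45],[0.4,1.3,-7,-18,-224,18,0.45],[0.4,1.3,-7,-18,-224,18,0.45]],
  ],
)

```text
t: 42.17
position: [0.6055, 0.0649, 0.158]
eef_rot: [-0.007, 0.044, 0.999, -0.003]
force: [0.2, 0.8, -2.7]
width: 0.569
```

Run:
```python
from h import *
rows([([.609,.066,.044],down(-5))])
p,r,s=pose();print(p,s['width'],s['force'])
p=snapshot('top'); cv2.imwrite('pics/t28.png',cv2.resize(p['frame'][110:210,250:390,::-1],None,fx=5.5,fy=5.5,interpolation=cv2.INTER_CUBIC))
```

```text
[-0.4, -0.7, -0.1, -4.8, 2.2, 113.9]
[0.60553711 0.06485018 0.15796732] 0.5690898608020079 [ 0.20214452  0.75211484 -2.65607752]
```

Emit:
apply_moves(
  deltas=[
    [[-0.4,-0.7,0,-3,1,30,0.45],[-0.4,-0.7,0,-4.5,2,65,0.45],[-0.4,-0.7,0,-4.5,2,90,0.45],[-0.4,-0.7,0,-4.5,2,105,0.45],[-0.4,-0.7,0,-4.5,2,112,0.45],[-0.4,-0.7,0,-4.5,2,115,0.45],[-0.4,-0.7,0,-4.5,2,117,0.45],[-0.4,-0.7,0,-4.5,2,117,0.45]],
  ],
)

```text
t: 42.88
position: [0.6101, 0.0672, 0.0422]
eef_rot: [0.001, 0.043, 0.999, 0.001]
force: [-0.2, 0.1, -1.9]
width: 0.567
```

Emit:
apply_moves(
  deltas=[
    [[0,0,0,0,0,1.5,0.45],[0,0,0,0,0,3,0.45],[0,0,0,0,0,4.5,0.45],[0,0,0,0,0,4.5,0.45]],
  ],
)

```text
t: 43.22
position: [0.6119, 0.0676, 0.0415]
eef_rot: [0.004, 0.043, 0.999, 0.001]
force: [-2.8, 1.4, 11.2]
width: 0.57
```

Emit:
apply_moves(
  deltas=[
    [[0,0,0,0,0,-1,0.5],[0,0,0,0,0,-1,0.65],[0,0,0,0,0,-1,0.73],[0,0,0,0,0,-1,0.73],[0,0,0,0,0,-1,0.73],[0,0,0,0,0,-30,0.75],[0,0,0,0,0,-70,1],[0,0,0,0,0,-110,1],[0,0,0,0,0,-150,1],[0,0,0,0,0,-170,1],[0,0,0,0,0,-170,1]],
  ],
)

```text
t: 44.13
position: [0.6137, 0.0679, 0.2181]
eef_rot: [0.009, 0.042, 0.999, 0.002]
force: [-0.7, 1.0, 0.5]
width: 0.981
```

Run:
```python
from h import *
pos,r,s=pose();p=snapshot('wrist'); save(p,'w29'); print(pos)
print([(round(d['score'],2),np.round(d['position'],4).tolist()) for d in landmark_of(p,'trough1')[:4]])
p=snapshot('scene')
print([(round(d['score'],2),np.round(d['position'],4).tolist()) for d in landmark_of(p,'trough1')[:4]])
print([(round(d['score'],2),np.round(d['position'],4).tolist()) for d in landmark_of(p,'cap1')[:4]])
to([.60,-.25,.25],down(-18))
```

```text
[0.61370857 0.06793911 0.21812411]
[(0.85, [0.606, -0.0127, 0.0177]), (0.81, [0.6136, 0.0659, 0.0161])]
[(0.96, [0.6123, 0.07, 0.0211]), (0.87, [0.6107, -0.016, 0.0155])]
[(0.78, [0.6249, -0.2841, 0.0002])]
row [0.1, 0.2, 13.1] [-17.6, -316.8, -40.8] |pos [609.7  67.1 209.4] w 0.999 F [ 0.5 -1.3 -0.6] t 44.4
```

View pics/w29.png

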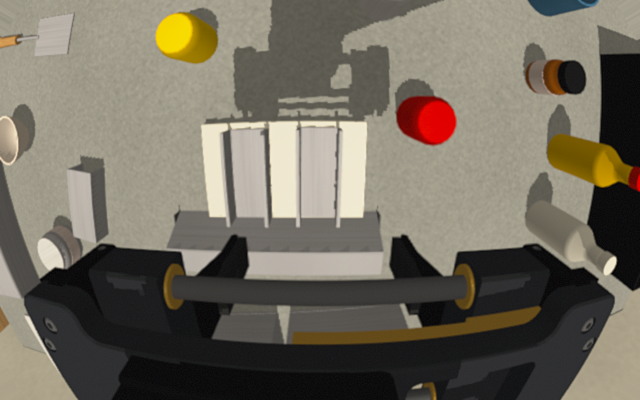

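Run:
```python
from h import *
to([.622,-.284,.2],down(-15.5))
```

```text
row [0.1, 0.2, 10.6] [-42.3, -348.8, 9.3] |pos [609.7  67.1 209.4] w 0.999 F [ 0.5 -1.3 -0.6] t 44.4
```

Emit:
apply_moves(
  deltas=[
    [[0,0,1,-1,-25,-10,1],[0,0,2,-2,-65,-20,1],[0,0,3,-3,-105,-20,1],[0,0,4,-5,-145,-20,1],[0,0,6,-7,-185,-20,1],[0,0,8,-9,-225,-10,1],[0,0,10,-30,-265,0,1],[0,0,10.5,-38,-305,8,1],[0,0,10.5,-42,-335,8,1],[0,0,10.5,-42,-349,8,1],[0,0,10.5,-42,-349,8,1],[0,0,10.5,-42,-349,8,1]],
  ],
)

```text
t: 45.38
position: [0.621, -0.2846, 0.1995]
eef_rot: [0.0, 0.135, 0.991, 0.001]
force: [-0.5, 0.8, -0.5]
width: 0.997
```

Run:
```python
from h import *
pos,r,s=pose();p=snapshot('wrist'); save(p,'w30'); print(pos)
print([(round(d['score'],2),np.round(d['position'],4).tolist()) for d in landmark_of(p,'cap1')[:4]])
to([.622,-.284,.2],down(-15.5))
```

```text
[ 0.62096034 -0.28458494  0.1994728 ]
[(0.56, [0.6234, -0.2885, 0.0013])]
row [0.1, 0.1, 0.2] [-0.7, -0.8, 0.8] |pos [ 621.6 -283.   200.8] w 1.003 F [-0.5 -0.6  0.5] t 45.5
```

View pics/w30.png

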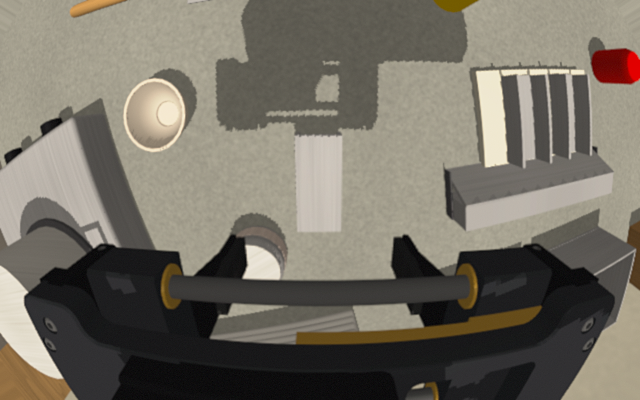

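Run:
```python
from h import *
pos,r,s=pose(); p=snapshot('wrist'); 
c=[wray(p,pos,r,u,v,.036) for u,v in [(295,136),(342,136),(342,231.5),(297,231.5)]]
print(np.round(c,4),np.mean(c,0))
for i,j in [(3,0),(2,1)]:
    d=c[i]-c[j]; print(np.linalg.norm(d),np.degrees(np.arctan2(d[1],d[0])))
to([*np.mean(c,0)[:2],.016],down(-15.5))
```

```text
[[ 0.5663 -0.2927  0.036 ]
 [ 0.5794 -0.2449  0.036 ]
 [ 0.6849 -0.2716  0.036 ]
 [ 0.6712 -0.3215  0.036 ]] [ 0.62544853 -0.28265716  0.036     ]
0.10879502817220592 -15.362666662075833
0.10885546961310387 -14.213069048334606
row [0.1, 0.2, 0.2] [-3.0, 0.8, 185.3] |pos [ 621.8 -282.7  201.2] w 1.0 F [-0.5  0.1  0.6] t 45.5
```

Emit:
apply_moves(
  deltas=[
    [[0,0,-0.5,-3,0,40,1],[0,0,-0.5,-3,0,80,1],[0,0,-0.5,-3,0,120,1],[0,0,-0.5,-3,0,155,1],[0,0,-0.5,-3,0,178,1],[0,0,-0.5,-3,0,185,1],[0,0,-0.5,-3,0,187,0.9],[0,0,-0.5,-3,0,187,0.45],[0,0,-0.5,-3,0,187,0.45],[0,0,-0.5,-3,0,187,0.45],[0,0,-0.5,-3,0,187,0.45],[0,0,-0.5,-3,0,187,0.45]],
  ],
)

```text
t: 46.53
position: [0.6259, -0.2836, 0.0157]
eef_rot: [0.003, 0.129, 0.992, 0.0]
force: [-0.9, -3.3, 1.3]
width: 0.631
```

Emit:
apply_moves(
  deltas=[
    [[0,0,0,0,0,0,0.45],[0,0,0,0,0,0,0.45],[0,0,0,0,0,0,0.45]],
  ],
)

```text
t: 46.78
position: [0.6259, -0.2837, 0.0161]
eef_rot: [0.003, 0.129, 0.992, 0.0]
force: [-0.1, -0.3, 0.8]
width: 0.569
```

Emit:
apply_moves(
  deltas=[
    [[0,0,0,0,0,-10,0.45],[0,0,0,0,0,-40,0.45],[0,0,0,0,0,-80,0.45],[0,0,0,0,0,-120,0.45],[0,0,0,0,0,-140,0.45],[0,0,0,0,0,-140,0.45],[0,0,0,0,0,-140,0.45]],
  ],
)

```text
t: 47.37
position: [0.6256, -0.2836, 0.1581]
eef_rot: [0.004, 0.129, 0.992, 0.001]
force: [0.1, 0.4, -2.3]
width: 0.567
```

Run:
```python
from edge import *
p,r,s=pose();print(p,s['width'],s['force'])
p=snapshot('top'); cv2.imwrite('pics/t31.png',cv2.resize(p['frame'][110:210,250:390,::-1],None,fx=5.5,fy=5.5,interpolation=cv2.INTER_CUBIC))
print([(round(d['score'],2),np.round(d['position'],4).tolist()) for d in landmark_of(p,'trough1')[:4]])
p=snapshot('scene'); cv2.imwrite('pics/s31.png',cv2.resize(p['frame'][120:300,200:420,::-1],None,fx=3.5,fy=3.3))
print([(round(d['score'],2),np.round(d['position'],4).tolist()) for d in landmark_of(p,'trough1')[:4]])
print([(round(d['score'],2),np.round(d['position'],4).tolist()) for d in landmark_of(p,'cap1')[:4]])
```

```text
[ 0.625604   -0.28358892  0.15809314] 0.5668126200747852 [ 0.06719187  0.40948623 -2.26075422]
[(0.92, [0.6046, -0.0148, 0.0209]), (0.58, [0.6142, 0.0694, 0.0177])]
[(0.96, [0.6072, -0.0155, 0.017]), (0.88, [0.615, 0.0702, 0.0196])]
[(0.66, [0.6206, -0.2796, 0.1355]), (0.25, [0.608, 0.438, -0.0014])]
```

View pics/t31.png

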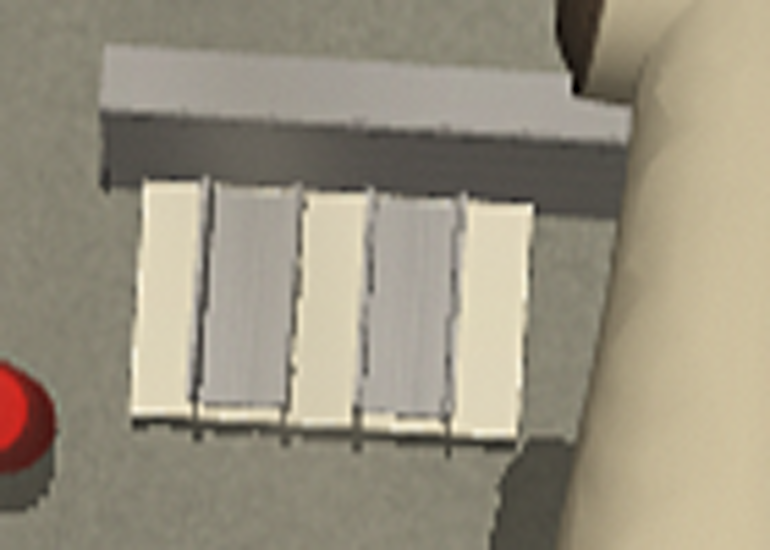

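Run:
```python
from h import *
p=snapshot('top')
g=lambda u,v:(250+u/5.5,110+v/5.5)
b=np.array([ray(p,*g(*q),.017) for q in [(145,182),(533,203),(520,437),(132,418)]]);print('board',b.mean(0))
w=np.array([ray(p,*g(*q),.021) for q in [(376,195),(460,202),(444,415),(360,411)]]);print('t2 web',w.mean(0),np.round(w,4))
w=np.array([ray(p,*g(*q),.021) for q in [(212,185),(300,190),(284,407),(202,402)]]);print('t1 web',w.mean(0),np.round(w,4))
# wall top lines of t2 at z .053: left wall (372,188)->(357,447?), right (464,195)->(447,452)
for a,c in [((372,190),(357,440)),((463,195),(448,445))]:
    A=ray(p,*g(*a),.053);C=ray(p,*g(*c),.053);print(A,C,np.degrees(np.arctan2((A-C)[1],(A-C)[0])))
```

```text
board [0.60620308 0.02079446 0.017     ]
t2 web [ 0.60704701 -0.01881432  0.021     ] [[ 0.6641 -0.0027  0.021 ]
 [ 0.6596 -0.0455  0.021 ]
 [ 0.5507 -0.0349  0.021 ]
 [ 0.5537  0.0078  0.021 ]]
t1 web [0.61376163 0.06294656 0.021     ] [[0.671  0.081  0.021 ]
 [0.6675 0.0361 0.021 ]
 [0.5565 0.0465 0.021 ]
 [0.56   0.0882 0.021 ]]
[ 6.61321383e-01 -4.66862376e-04  5.30000000e-02] [0.53674595 0.00963972 0.053     ] -4.638144655716199
[ 0.65787108 -0.04573258  0.053     ] [ 0.53330597 -0.0354461   0.053     ] -4.720722399060455
```

Run:
```python
from h import *
rows([([.6038,-.0464,.16],down(-4.9))])
```

```text
[0.1, 0.1, -9.9, 80.5, 223.9, -5.7]
```

Emit:
apply_moves(
  deltas=[
    [[0,0,-1,7,20,-4,0.45],[0,0,-2,16,45,-6,0.45],[0,0,-4,27,75,-6,0.45],[0,0,-6,38,105,-6,0.45],[0,0,-8,49,135,-6,0.45],[0,0,-9.9,60,165,-6,0.45],[0,0,-9.9,70,195,-6,0.45],[0,0,-9.9,77,215,-6,0.45],[0,0,-9.9,80.5,224,-6,0.45],[0,0,-9.9,80.5,224,-6,0.45],[0,0,-9.9,80.5,224,-6,0.45]],
  ],
)

```text
t: 48.58
position: [0.6038, -0.0464, 0.1599]
eef_rot: [0.001, 0.042, 0.999, 0.0]
force: [-0.4, 0.1, -2.3]
width: 0.571
```

Run:
```python
from h import *
pos,r,s=pose(); p=snapshot('wrist'); save(p,'w32')
rows([([.6038,-.0464,.09],down(-4.9))]); print(pos,s['width'])
print([(round(d['score'],2),np.round(d['position'],4).tolist()) for d in landmark_of(p,'trough1')[:4]],[(round(d['score'],2),np.round(d['position'],4).tolist()) for d in landmark_of(p,'cap1')[:4]])
```

```text
[0.0, 0.1, -0.0, 0.1, 0.6, 69.9]
[ 0.60376123 -0.04637113  0.15992728] 0.5710895191327561
[(0.65, [0.6137, 0.0688, 0.0177])] [(0.91, [0.6048, -0.0485, 0.1487]), (0.52, [0.6058, 0.0243, 0.0171])]
```

View pics/w32.png

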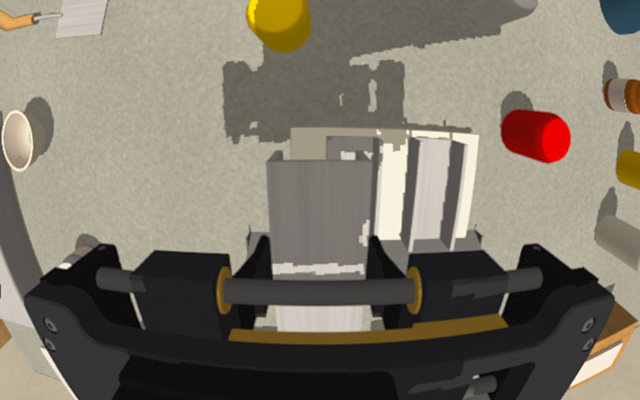

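Run:
```python
from h import *
pos,r,s=pose(); p=snapshot('wrist')
for X in [(.5537,.0122,.053),(.5497,-.0336,.053)]: print(wproj(p,pos,r,X))
im=p['frame'][110:200,260:420,::-1]
cv2.imwrite('pics/w32c.png',cv2.resize(im,None,fx=5,fy=5,interpolation=cv2.INTER_CUBIC))
```

```text
[380.42621237 138.19892711]
[328.23465251 137.44337083]
```

View pics/w32c.png

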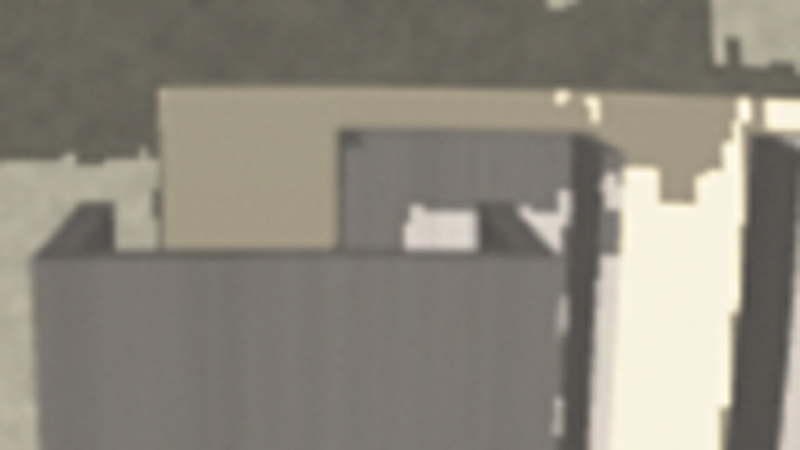

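Emit:
apply_moves(
  deltas=[
    [[0,0,0,0,0,25,0.45],[0,0,0,0,0,50,0.45],[0,0,0,0,0,70,0.45],[0,0,0,0,0,85,0.45],[0,0,0,0,0,98,0.45],[0,0,0,0,0,108,0.45],[0,0,0,0,0,115,0.45],[0,0,0,0,0,119,0.45],[0,0,0,0,0,121,0.45],[0,0,0,0,0,121,0.45]],
  ],
)

```text
t: 49.62
position: [0.6042, -0.0477, 0.0391]
eef_rot: [0.001, 0.044, 0.999, 0.0]
force: [0.5, 0.0, -1.4]
width: 0.571
```

Run:
```python
from h import *
pos,r,s=pose(); print(pos,s['force'],s['width'])
p=snapshot('scene'); cv2.imwrite('pics/s33.png',cv2.resize(p['frame'][150:290,240:400,::-1],None,fx=5,fy=4.2,interpolation=cv2.INTER_CUBIC))
```

```text
[ 0.6042188  -0.04770876  0.03909643] [ 0.4980287   0.00586776 -1.38985662] 0.5714837659419145
```

View pics/s33.png

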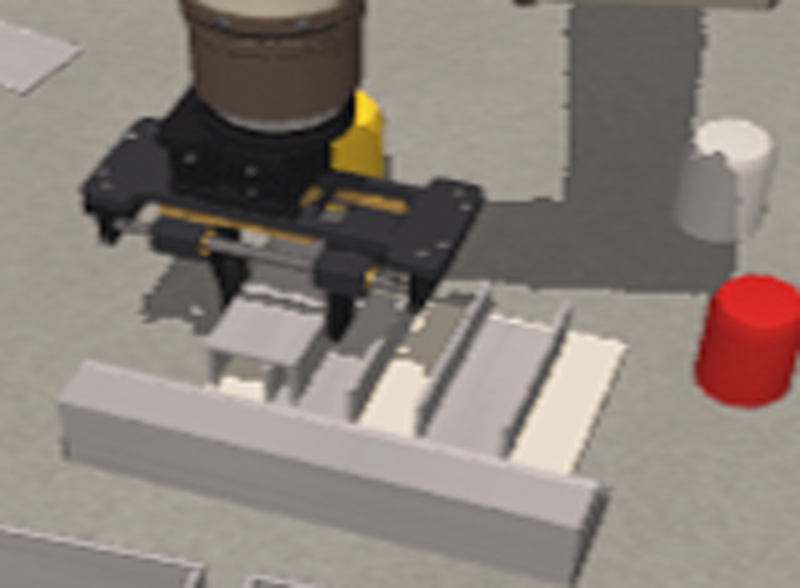

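Emit:
apply_moves(
  deltas=[
    [[0,0,0,0,0,1,0.45],[0,0,0,0,0,2,0.45],[0,0,0,0,0,3,0.45],[0,0,0,0,0,3,0.45]],
  ],
)

```text
t: 50.0
position: [0.6049, -0.0475, 0.0371]
eef_rot: [0.002, 0.044, 0.999, 0.0]
force: [0.5, -0.4, 0.1]
width: 0.566
```

Emit:
apply_moves(
  deltas=[
    [[0,0,0,0,0,1,0.45],[0,0,0,0,0,1,0.6],[0,0,0,0,0,0,0.65],[0,0,0,0,0,0,0.68],[0,0,0,0,0,0,0.68],[0,0,0,0,0,-8,0.68],[0,0,0,0,0,-25,0.68],[0,0,0,0,0,-55,0.7],[0,0,0,0,0,-95,1],[0,0,0,0,0,-135,1],[0,0,0,0,0,-165,1],[0,0,0,0,0,-165,1]],
  ],
)

```text
t: 51.0
position: [0.6083, -0.0478, 0.2111]
eef_rot: [0.01, 0.043, 0.999, 0.001]
force: [0.5, 0.3, -0.4]
width: 0.918
```

Run:
```python
from h import *
pos,r,s=pose(); print(pos,s['force'],s['width']); p=snapshot('wrist'); save(p,'w34')
for l in('trough1','cap1'): print([(round(d['score'],2),np.round(d['position'],4).tolist()) for d in landmark_of(p,l)[:4]])
p=snapshot('scene'); cv2.imwrite('pics/s34.png',cv2.resize(p['frame'][170:290,240:400,::-1],None,fx=5,fy=5,interpolation=cv2.INTER_CUBIC))
for l in('trough1','cap1','board'): print([(round(d['score'],2),np.round(d['position'],4).tolist()) for d in landmark_of(p,l)[:4]])
to([.40,-.2,.3])
```

```text
[ 0.60827389 -0.04778517  0.21108998] [ 0.47878002  0.29729563 -0.38685133] 0.9184960507320654
[(0.7, [0.6044, -0.0125, 0.0141]), (0.67, [0.359, 0.4161, 0.0002]), (0.63, [0.6146, 0.0692, 0.0151])]
[(0.81, [0.6025, -0.0487, 0.0178]), (0.73, [0.6622, 0.0082, -0.0005])]
[(0.96, [0.6088, -0.0136, 0.0148]), (0.56, [0.6133, 0.0718, 0.0191])]
[(0.89, [0.6036, -0.0432, 0.017]), (0.35, [0.6143, 0.0725, 0.017])]
[(0.6, [0.6069, 0.0257, 0.0144])]
row [0.0, 0.0, 0.0] [189.3, -169.4, -99.8] |pos [603.4 -47.7 200.4] w 0.996 F [ 0.1  0.2 -0.3] t 51.4
```

View pics/s34.png

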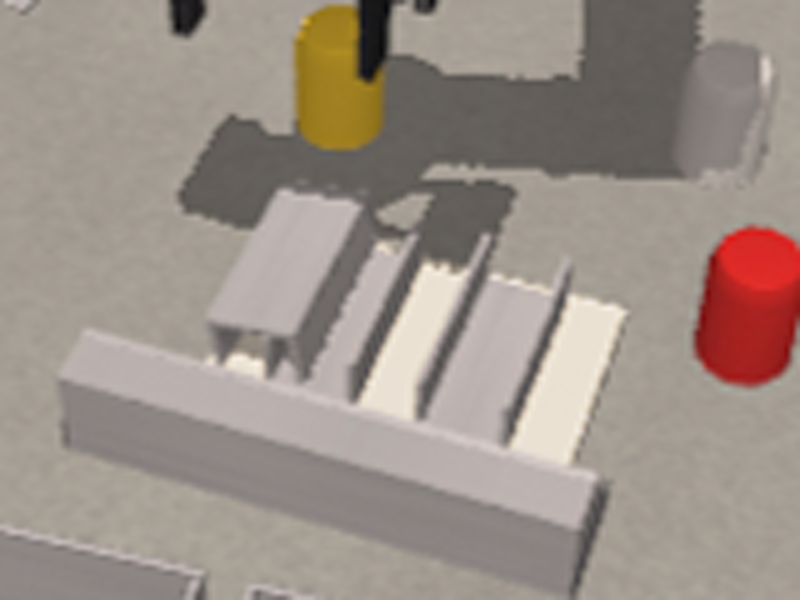

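View pics/w34.png

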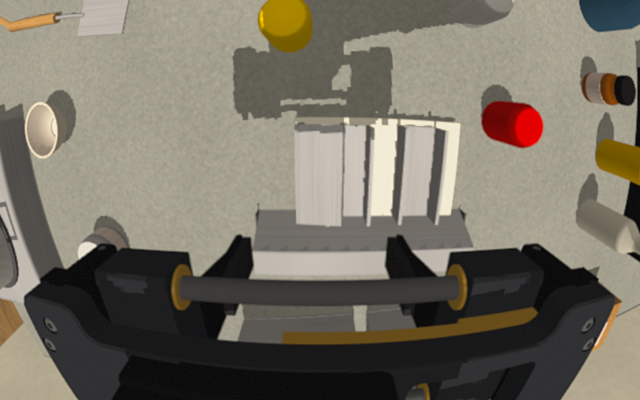

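Emit:
apply_moves(
  deltas=[
    [[0,0,0,15,-15,-30,1],[0,0,0,40,-40,-60,1],[0,0,0,70,-65,-90,1],[0,0,0,100,-90,-100,1],[0,0,0,130,-118,-100,1],[0,0,0,160,-145,-100,1],[0,0,0,189,-169,-100,1],[0,0,0,189,-169,-100,1],[0,0,0,189,-169,-100,1],[0,0,0,189,-169,-100,1]],
  ],
)

```text
t: 52.18
position: [0.4004, -0.1997, 0.2999]
eef_rot: [0.0, 0.044, 0.999, 0.0]
force: [0.1, -0.0, -0.5]
width: 0.995
```

Run:
```python
from edge import *
p=snapshot('top'); save(p,'t35')
cv2.imwrite('pics/t35c.png',cv2.resize(p['frame'][110:210,250:390,::-1],None,fx=5.5,fy=5.5,interpolation=cv2.INTER_CUBIC))
for l in('trough1','cap1','board','shaker'): print(l,[(round(d['score'],2),np.round(d['position'],4).tolist()) for d in landmark_of(p,l)[:5]])
g=lambda u,v:(240+u/5,100+v/4)
for nm,a,b,z in [('kerbtop front',(148,122),(628,143),.06),('board -x',(175,343),(517,355),.017)]:
    co,n,sd=line(p,g(*a),g(*b),z); print(nm,'x=%.4f at y=.02, yaw %.2f'%(np.polyval(co,.02),-np.degrees(np.arctan(co[0]))),n,sd)
p=snapshot('scene'); save(p,'s35')
for l in('trough1','cap1','board','shaker','ramekin','tin','spatula','squeeze1','spice','mug'): print(l,[(round(d['score'],2),np.round(d['position'],3).tolist()) for d in landmark_of(p,l)[:3]])
```

```text
trough1 [(0.79, [0.6063, -0.0148, 0.0188]), (0.74, [0.6164, 0.0689, 0.0135])]
cap1 [(0.81, [0.6045, -0.0419, 0.0212]), (0.34, [0.5479, 0.031, 0.0085])]
board [(0.57, [0.6077, 0.024, 0.0157])]
shaker [(0.88, [0.5499, 0.1967, -0.0024]), (0.87, [0.4115, 0.1627, 0.0032])]
kerbtop front x=0.6948 at y=.02, yaw -4.94 56 0.000590709800853811
board -x x=0.5469 at y=.02, yaw -4.79 51 0.0006103723695136167
trough1 [(0.74, [0.607, -0.013, 0.021]), (0.61, [0.613, 0.07, 0.018])]
cap1 [(0.71, [0.603, -0.039, 0.018])]
board [(0.96, [0.608, 0.025, 0.015]), (0.46, [0.665, 0.004, -0.003])]
shaker [(0.92, [0.408, 0.157, 0.002]), (0.9, [0.441, -0.07, -0.001]), (0.7, [0.319, -0.42, 0.002])]
ramekin [(0.94, [0.491, -0.439, 0.001])]
tin [(0.97, [0.698, -0.386, 0.003])]
spatula [(0.62, [0.318, -0.42, 0.003]), (0.52, [0.668, 0.007, -0.0]), (0.2, [0.607, 0.437, 0.001])]
squeeze1 [(0.62, [0.713, 0.409, -0.0]), (0.57, [0.606, 0.44, 0.001])]
spice [(0.97, [0.499, 0.394, -0.003])]
mug [(0.78, [0.363, 0.42, -0.002]), (0.34, [0.712, 0.413, -0.002])]
```

View pics/t35c.png

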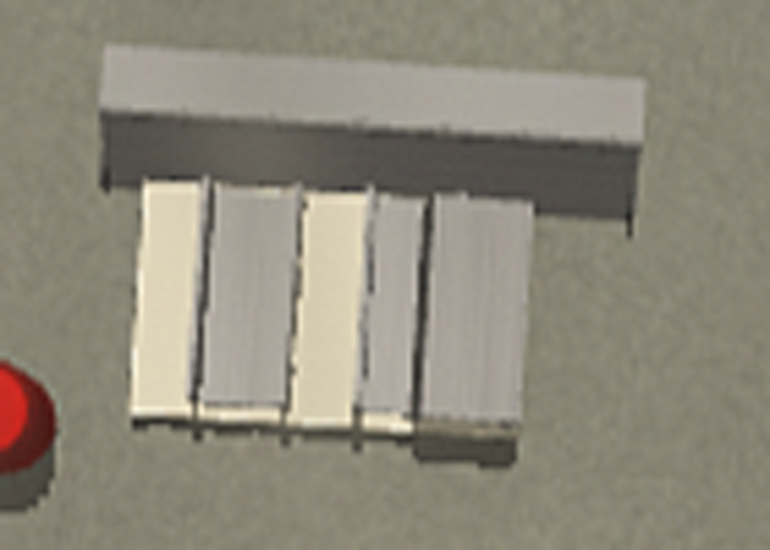

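View pics/s35.png

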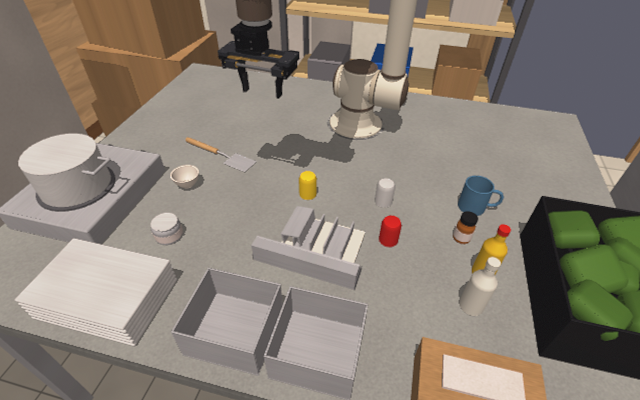

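Everything checks out: the board is square and home, both troughs lie on it, the cap is hooked on, and the bystanders are where they were. Handing in.

Run:
```python
from h import *
print(job.close_job())
```

```text
the job is handed in; nothing more can be done
None
```

The job is done and handed in at about 52 s; no verdict was reported.

- **Shaker:** the grey shaker stands on a free spot of the counter at about (0.41, 0.16).
- **Board:** I pushed it up the kerb, gripped its top edge and swung it over. Then I let it down on a finger and slid it home. The last fits gave board yaw −4.8° and kerb yaw −4.9°. Just after the slide, its edge measured about 3 mm past the foot line (2 mm expected).
- **Open-up bars:** both lie side by side on the board, lengths parallel.
- **Open-down bar:** the one that was here is hooked over the outer wall of the right-hand open-up bar, ends about level. The readings put it 26–36 mm beside that bar, against the best value of 30.
- **Other things:** the bystanders and the red and yellow look-alikes read where they were at the start, within a few mm. I saw no bar knocked aside.

One step went wrong and was mended. While turning the board over, the wrist reached a joint-range stop and the arm drifted up with the board in hand, touching nothing that I saw. I took it back and used the finger-lowering method instead.

The detector disagreed with itself by 3–6 mm on the right-hand open-up bar and the open-down bar. I relied on the pictures and my own fits there.

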